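# Load the capacitor test jig

### The arm

A 7-joint arm with a two-finger parallel gripper is mounted at the origin on a cart in front of the work surface, level with it; the furniture and walls round the work are solid. World frame = base frame: x ahead of the robot, y to its left, z up, the work surface at z = 0. Lengths are in m, angles in rad, forces in N, time in s.
With the tool pointing down it reaches from about 0.425 to 0.925 m from the base axis. Payload 6.8 kg.
Tool frame: the origin (TCP) lies between the finger pads; the fingertips stand 17 mm ahead of it and the grasp point (between the pads) lies 2 mm behind it; z points along the fingers, x is the direction in which the jaws open and shut, and the axes are right-handed (so a half turn about z gives the same grasp; the last joint's range is limited). The gripper opens to 85 mm and grips with 20 to 120 N. Pads are 22 mm wide; open, the fingers measure 114 mm over their backs; the gripper's body (76 mm by 85 mm) begins 54 mm behind the grasp point. The pads swing forward as they close: fully open they stand 13 mm farther back than shut.
Start: joints at [1.065, 0.477, 0.022, 1.555, -0.011, 1.109, -0.083], TCP at [0.261, -0.622, 0.222] pointing down, gripper open.
Joint ranges: [-2.96, 2.96], [-0.34, 2.1], [-1.41, 1.46], [0.24, 2.44], [-1.37, 4.51], [0.17, 1.92], [-2.96, 2.96]. Speed limits (rad/s): [2.39, 2.39, 3.14, 3.14, 3.14, 3.14, 3.14].

### API

Orientations are given as a unit quaternion [w, x, y, z].
In Python, from station import readout, read_camera, get_calibration, bot, models gives the robot as it stands.
- The arm moves only by the tool carry_out, never from a script. Its argument "deltas" is a list of rows, each a list of 2 entries, a list of its own where there are three numbers: the shift along the tool's x, y, z in cm, then the turn about the tool's z in degrees. A call has 1 to 10 rows; each row is the pose to reach, as a shift and turn from the pose measured when the call began, along the tool's axes at that moment; what a row does not reach only later rows make up. A row lasts 1/8 s, in which the tool goes at most 62.5 mm and 10.7 degrees, less where a joint would pass 70% of its speed; a pose out of reach is approached as far as the arm can. A call with a gripper value outside its range is refused whole. "hand" is the opening, from 0 (shut) to 1 (fully open), set as the call begins (left out, the last holds). The fingers move at their own pace and stop on an object; "newtons" is the grip in N (left out, the last holds). Time passes only in rows, so rows that repeat a pose let the fingers close. It gives the time, the measured TCP pose, the force and the opening at its end, in the units of the state.
- readout.get_obs(): the state, without advancing time (a new reading comes with each control period).
- read_camera(name): name is "side" or "top" or "wrist"; returns the picture (480x640x3 uint8, red, green, blue); there is no depth.
- get_calibration(name): a dict with "fov_y" (degrees; the focal length in pixels is half the picture's height over the tangent of half this angle, whatever the lens; pixels are square), "cx", "cy" (the principal point, pixels), "world_from_camera" (4x4, takes a point from camera to world coordinates). Camera axes: x right, y down, z forward; pixel columns grow to the right and rows downward; lengths in m; the calibration is good to about 2 mm. The wrist camera is an equidistant fisheye: a pixel r from the principal point sees the ray r / f radians off the axis. A picture is of the moment at which its call begins: read the wrist's pose just before it. get_calibration takes no time and is no camera call; for the wrist camera it gives the pose at the moment of the call.
- bot.hand_in(): hands the job in, once; it reports no verdict.
Trained networks look in the newest picture that a camera, given by its name, has taken for a name from the list of things; names that differ only in an ending like _2 or _b are one class to them, and where a whole thing is asked for, a point or a joint stands for the part that bears it (a point fixed in the world has none). Each returns a list of dicts, best first, with "score" (0 to 1); they miss things now and then, are a little off and sometimes report something else, mostly with a low value. They report only what shows in the picture. A call takes as long as a camera call. They do not tell look-alikes from the thing itself.
- models.spot_in(query, camera): "centre" ([row, column] in pixels, amid what is visible of it).
The state is a dict: "t": time; "q": joint angles; "joint_vel": joint speeds; "joint_torque": joint torques, N m; "eef_pos": TCP position; "tool_rot": TCP orientation; "contact_force": force on the tool from outside, world axes, zero at the start; "torque": the same for the moment, N m; "gripper_width": opening from 0.0 (shut) to 1.0 (fully open).
Only numpy, scipy, OpenCV 4.12 (cv2) and the standard library are available. Lean on these libraries where they do the work, as an engineer would, in place of code of your own. Each camera call takes 0.05 s, during which the arm holds its last target. There are 200 camera calls.

### The job

Get the motor capacitors from the crate ready for testing: pinch both release buttons of the test jig together so that its guard springs open, then lay every capacitor level in a bay of its own, terminals towards the latch, and push the guard down until it latches. The capacitors can only be gripped by their tops in the crate, so lean them on the angled rest, let go and take them again by the side; leave the other things on the bench where they are.

Things in the scene. Friction and masses are not known exactly. Their poses are not given: they have to be found in the camera images.
- test_jig: capacitor test jig, fixed: grey base 155 x 250 x 24 mm with three bays side by side under a clear hinged guard. Origin on the bench; x from front (latch) to back (hinge), y to the jig's left. Back wall 84 mm high; 51 to 61 mm before the origin a black strip 50 mm high with brass contacts; before it, 70 to 110 mm from the origin, a nose 26 mm wide, 56 mm high, holding the latch
- bay_left (a point): where the middle of a can seated in the left bay lies, 56 mm over the bench, 32 mm above the base; axes those of the jig. The can lies level along x, terminals to the front (-x), on two black vee saddles 26 mm before and behind this point, under 34 mm wide; an end stop stands 41.5 mm behind the point. Bays are 80 mm apart
- bay_middle (a point): where the middle of a can seated in the middle bay lies, 56 mm over the bench, 32 mm above the base; axes those of the jig. The can lies level along x, terminals to the front (-x), on two black vee saddles 26 mm before and behind this point, under 34 mm wide; an end stop stands 41.5 mm behind the point. Bays are 80 mm apart
- bay_right (a point): where the middle of a can seated in the right bay lies, 56 mm over the bench, 32 mm above the base; axes those of the jig. The can lies level along x, terminals to the front (-x), on two black vee saddles 26 mm before and behind this point, under 34 mm wide; an end stop stands 41.5 mm behind the point. Bays are 80 mm apart
- latch (a point): point midway between the release buttons, 98 mm before the jig's origin, 40 mm over the bench; axes those of the jig. The buttons are black pads, 20 mm long (x) x 22 mm high, at the nose's left and right; outer faces 54 mm apart at rest, 34 mm fully pressed. Free bench beside the nose; the guard's ears begin 20 mm behind this point
- release_left (a joint): how far the release button on the jig's left is pressed in, m: 0 out, 0.010 fully in; its spring pushes out with 1.5 N at rest, 3.5 N fully in. Beyond 0.005 its hook frees the guard; both must be pressed at once
- release_right (a joint): how far the release button on the jig's right is pressed in, m: 0 out, 0.010 fully in; its spring pushes out with 1.5 N at rest, 3.5 N fully in. Beyond 0.005 its hook frees the guard; both must be pressed at once
- guard (a joint): opening angle of the guard, rad: 0 shut, 1.75 fully open, leaning back past upright, its top 240 mm over the bench. Once both hooks are free a damped spring swings it open in about 3 s and keeps it open (under 1 N at the edge moves it). Pushed shut (6 to 8 N near the edge for the last 0.1 rad), both hooks snap over its catch pins and hold it at about 0.007
- guard_hinge (a point): middle of the guard's hinge pin, 78 mm behind the jig's origin, 84 mm up; the hinge runs along the jig's y
- guard_edge (a point): middle of the guard's free front edge, on its outer (when shut upper) face, 138 mm from the hinge; moves with the guard. The guard is 246 mm wide, 4 mm thick, its rim hangs down 20 mm; in the middle a tongue 60 mm wide reaches 21 mm beyond this edge
- cap_crate: wooden crate fixed on the bench, 222 (x) x 80 mm, walls 4 mm thick and 36 mm high, floor 4 mm; three cells in a row along its x, 72 mm apart, for one capacitor each; origin under its middle
- cap_0_mid (a point): black motor capacitor 0 (absent in some runs): a can 39.6 mm across and 70 mm long with two thin terminals 8 mm long on its top, 90 g; the point is the middle of the can, z along it towards the terminals. It starts upright in the crate, its middle 39 mm over the bench; only the upper 38 mm stand out
- cap_0_top (a point): centre of the top (terminal) face of capacitor 0, 35 mm from its middle
- cap_1_mid (a point): black motor capacitor 1 (absent in some runs): a can 39.6 mm across and 70 mm long with two thin terminals 8 mm long on its top, 90 g; the point is the middle of the can, z along it towards the terminals. It starts upright in the crate, its middle 39 mm over the bench; only the upper 38 mm stand out
- cap_1_top (a point): centre of the top (terminal) face of capacitor 1, 35 mm from its middle
- cap_2_mid (a point): black motor capacitor 2 (absent in some runs): a can 39.6 mm across and 70 mm long with two thin terminals 8 mm long on its top, 90 g; the point is the middle of the can, z along it towards the terminals. It starts upright in the crate, its middle 39 mm over the bench; only the upper 38 mm stand out
- cap_2_top (a point): centre of the top (terminal) face of capacitor 2, 35 mm from its middle
- angled_rest: loose steel rest, 0.9 kg, for changing the grip on round parts: on a plate 110 x 64 x 10 mm a vee trough, under 36 mm wide, slopes down at 45 degrees towards the rest's +x, with a foot stop at its lower end; origin under the trough. A can parked in it leans at 45 degrees with both flanks free for the fingers
- rest_seat (a point): where the middle of a can parked on the rest lies, 53 mm over the bench; axes those of the rest. The can's z is then along (-1, 0, 1): terminals up, towards the rest's -x, the lower end on the stop
- terminal_block: cream four-way terminal block, 45 x 57 x 18 mm; a bystander, loose, to be left where it is; origin under its middle
- wax_tin: flat round tin, 65 mm across; a bystander, loose, to be left where it is; origin under its middle
- tap_wrench: small tap wrench, 107 mm long; a bystander, loose, to be left where it is; origin under its middle
- solder_spool: spool of solder, 56 mm across; a bystander, loose, to be left where it is; origin under its middle
Mind the look-alikes: they are no part of the job. What is shaped like the part that bears cap_2_mid but blue or red is not meant.

How it is judged:
On the way, in this order (a step that is already met when the one before it is completed fails the run):
1. both release buttons have been pinched and the guard stands open (value of joint guard above 1.3 rad), for 0.2 s.
2. a capacitor leans on the angled rest, terminals up, let go (((distance between cap_0_mid and rest_seat below 0.02 m and angle between cap_0_mid's own z axis and vertical between 0.6 and 1 rad and contact force between the fingers and cap_0 below 0.3 N) or (distance between cap_1_mid and rest_seat below 0.02 m and angle between cap_1_mid's own z axis and vertical between 0.6 and 1 rad and contact force between the fingers and cap_1 below 0.3 N) or (distance between cap_2_mid and rest_seat below 0.02 m and angle between cap_2_mid's own z axis and vertical between 0.6 and 1 rad and contact force between the fingers and cap_2 below 0.3 N))), for 0.2 s.
At the end, for the whole second after the job is handed in: every capacitor present lies in a bay, within 6 mm sideways and in height, terminals to the front, terminal face within 10 mm of its place 35 mm before the bay's point, axis within 0.12 rad of the jig's x; guard latched (under 0.03 rad), both buttons out; all at rest (value of joint guard below 0.03 rad and value of joint each of release_left, release_right below 0.003 m and ((y of cap_0_mid in the frame of bay_left between -0.006 and 0.006 m and z of cap_0_mid in the frame of bay_left between -0.006 and 0.006 m and x of cap_0_top in the frame of bay_left between -0.045 and -0.025 m and angle between the z axis of cap_0_mid and the x axis of test_jig, either way round below 0.12 rad) or (y of cap_0_mid in the frame of bay_middle between -0.006 and 0.006 m and z of cap_0_mid in the frame of bay_middle between -0.006 and 0.006 m and x of cap_0_top in the frame of bay_middle between -0.045 and -0.025 m and angle between the z axis of cap_0_mid and the x axis of test_jig, either way round below 0.12 rad) or (y of cap_0_mid in the frame of bay_right between -0.006 and 0.006 m and z of cap_0_mid in the frame of bay_right between -0.006 and 0.006 m and x of cap_0_top in the frame of bay_right between -0.045 and -0.025 m and angle between the z axis of cap_0_mid and the x axis of test_jig, either way round below 0.12 rad)) and ((y of cap_1_mid in the frame of bay_left between -0.006 and 0.006 m and z of cap_1_mid in the frame of bay_left between -0.006 and 0.006 m and x of cap_1_top in the frame of bay_left between -0.045 and -0.025 m and angle between the z axis of cap_1_mid and the x axis of test_jig, either way round below 0.12 rad) or (y of cap_1_mid in the frame of bay_middle between -0.006 and 0.006 m and z of cap_1_mid in the frame of bay_middle between -0.006 and 0.006 m and x of cap_1_top in the frame of bay_middle between -0.045 and -0.025 m and angle between the z axis of cap_1_mid and the x axis of test_jig, either way round below 0.12 rad) or (y of cap_1_mid in the frame of bay_right between -0.006 and 0.006 m and z of cap_1_mid in the frame of bay_right between -0.006 and 0.006 m and x of cap_1_top in the frame of bay_right between -0.045 and -0.025 m and angle between the z axis of cap_1_mid and the x axis of test_jig, either way round below 0.12 rad)) and ((y of cap_2_mid in the frame of bay_left between -0.006 and 0.006 m and z of cap_2_mid in the frame of bay_left between -0.006 and 0.006 m and x of cap_2_top in the frame of bay_left between -0.045 and -0.025 m and angle between the z axis of cap_2_mid and the x axis of test_jig, either way round below 0.12 rad) or (y of cap_2_mid in the frame of bay_middle between -0.006 and 0.006 m and z of cap_2_mid in the frame of bay_middle between -0.006 and 0.006 m and x of cap_2_top in the frame of bay_middle between -0.045 and -0.025 m and angle between the z axis of cap_2_mid and the x axis of test_jig, either way round below 0.12 rad) or (y of cap_2_mid in the frame of bay_right between -0.006 and 0.006 m and z of cap_2_mid in the frame of bay_right between -0.006 and 0.006 m and x of cap_2_top in the frame of bay_right between -0.045 and -0.025 m and angle between the z axis of cap_2_mid and the x axis of test_jig, either way round below 0.12 rad)) and linear speed of each of cap_0, cap_1, cap_2 below 0.02 m/s); the robot touches nothing.
It fails at once if a bystander (terminal block, tin, tap wrench, spool) is moved more than 40 mm (distance of any of terminal_block, wax_tin, tap_wrench, solder_spool from where it was at the start of the episode above 0.04 m).
Of cap_0, cap_1, cap_2 only 2 to 3 are there at a start; the rules pass over those that are not, and their reading is None.
At some moment in a run one of angled_rest may be knocked a few centimetres aside while the robot is not near it.
It also fails if it takes over 210 s, if anything falls off the work surface, if the arm or the gripper's body presses on something with over 40 N, if the wrist force passes 120 N, or if a joint passes its speed limit or range.

## Working session

There is one attempt and no reset: what is moved stays moved. The work goes in short steps, Python scripts to look and compute and a tool call to move; the robot and the scene stay as the last step left them, time stands still between calls to the robot, and variables do not carry over. Pictures are saved under pics/ and viewed, about 12 in all and at most 16, crops included, and the job is handed in when it is done.

Besides the shell and the picture viewer there is one more tool, called after "Emit:" as name(argument=value, ...) on one line, values as JSON. carry_out: Moves the arm, as the interface text tells. Its arguments: {"type":"object","properties":{"deltas":{"type":"array"},"hand":{"type":"number"},"newtons":{"type":"number"}},"required":["deltas"]}

```bash
ls; mkdir -p pics; python3 - <<'E'
from station import readout, read_camera, get_calibration, bot, models
import cv2, numpy as np
o=readout.get_obs(); print({k:np.round(v,3).tolist() for k,v in o.items()})
ims=[]
for c in("top","side"):
    im=read_camera(c); cv2.imwrite(f"pics/{c}0.png",im[...,::-1])
    K=get_calibration(c); print(c,K["fov_y"],K["cx"],K["cy"],np.round(K["world_from_camera"],4).tolist())
    for n in("test_jig","cap_crate","cap_0_mid","angled_rest","terminal_block","wax_tin","tap_wrench","solder_spool","latch","guard_edge","rest_seat"):
        try: print(n,[(np.round(d["centre"]).tolist(),round(d["score"],2)) for d in models.spot_in(n,c)][:5])
        except Exception as e: print(n,e)
E
```

```text
pics
{'t': 0.0, 'q': [1.065, 0.478, 0.022, 1.556, -0.011, 1.109, -0.083], 'joint_vel': [0.001, -0.001, -0.001, 0.001, -0.002, 0.001, -0.0], 'joint_torque': [-0.0, -59.645, 1.608, -28.12, 0.013, 0.009, 0.0], 'eef_pos': [0.261, -0.622, 0.221], 'tool_rot': [-0.0, 0.833, -0.553, -0.001], 'contact_force': [0.389, -0.07, 0.413], 'torque': [-0.006, -0.048, -0.006], 'gripper_width': 0.998}
top 56.810797167652446 319.0900417684646 234.9485953017232 [[0.0097, -0.9965, 0.0826, 0.473], [-0.9999, -0.0104, -0.0073, 0.0576], [0.0081, -0.0825, -0.9966, 1.355], [0.0, 0.0, 0.0, 1.0]]
test_jig [([237.0, 307.0], 0.86)]
cap_crate [([231.0, 308.0], 0.67), ([256.0, 222.0], 0.6)]
cap_0_mid [([276.0, 218.0], 0.48)]
angled_rest [([226.0, 420.0], 0.69)]
terminal_block []
wax_tin [([179.0, 360.0], 0.63)]
tap_wrench [([299.0, 413.0], 0.5), ([236.0, 306.0], 0.42)]
solder_spool [([227.0, 478.0], 0.55), ([232.0, 210.0], 0.34)]
latch [([231.0, 307.0], 0.63)]
guard_edge [([236.0, 304.0], 0.71), ([229.0, 209.0], 0.26)]
rest_seat [([226.0, 422.0], 0.93), ([250.0, 216.0], 0.56), ([300.0, 411.0], 0.42)]
side 53.79445362802339 315.9165228465049 241.99905338388544 [[-0.9984, -0.0144, 0.0548, 0.486], [-0.0561, 0.3863, -0.9207, 1.4205], [-0.0079, -0.9223, -0.3865, 0.6573], [0.0, 0.0, 0.0, 1.0]]
test_jig [([260.0, 312.0], 0.74)]
cap_crate [([308.0, 333.0], 0.57), ([257.0, 312.0], 0.52)]
cap_0_mid [([297.0, 352.0], 0.81)]
angled_rest [([224.0, 310.0], 0.59)]
terminal_block []
wax_tin [([247.0, 262.0], 0.64), ([309.0, 331.0], 0.49)]
tap_wrench []
solder_spool [([212.0, 309.0], 0.48), ([300.0, 324.0], 0.43)]
latch [([258.0, 309.0], 0.91)]
guard_edge [([246.0, 311.0], 0.78)]
rest_seat [([221.0, 312.0], 0.62), ([297.0, 353.0], 0.33)]
```

```bash
python3 - <<'E'
import cv2
a=cv2.imread("pics/top0.png")[130:380,150:540]; cv2.imwrite("pics/t0c.png",cv2.resize(a,None,fx=2.05,fy=2.05,interpolation=cv2.INTER_CUBIC))
b=cv2.imread("pics/side0.png")[150:370,170:470]; cv2.imwrite("pics/s0c.png",cv2.resize(b,None,fx=2.6,fy=2.6,interpolation=cv2.INTER_CUBIC))
E
```

```text
(no output)
```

View pics/t0c.png

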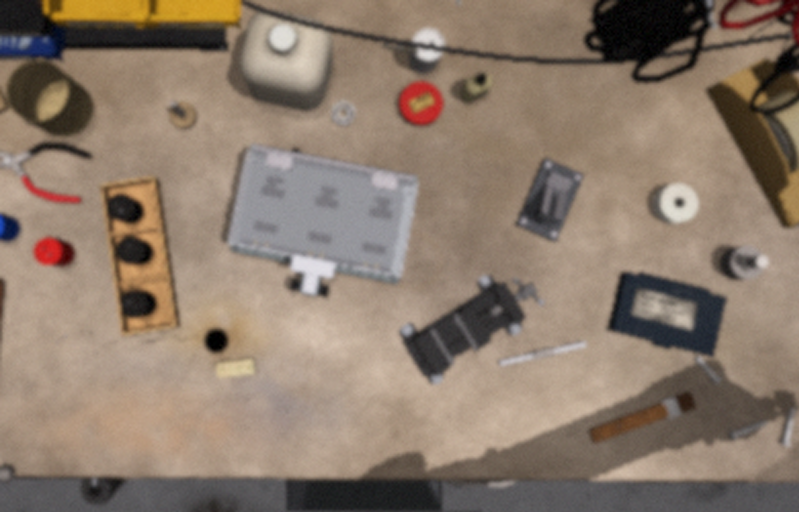

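View pics/s0c.png

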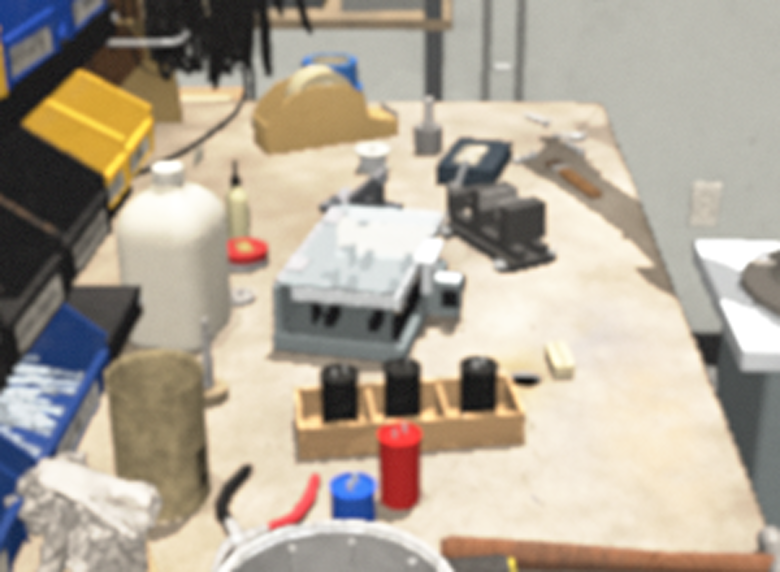

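```bash
cat > h.py <<'E'
import numpy as np, cv2
from scipy.spatial.transform import Rotation as R
from station import readout, read_camera, get_calibration, bot, models
def cal(c):
    K=get_calibration(c); return 240/np.tan(np.radians(K["fov_y"])/2),K["cx"],K["cy"],np.array(K["world_from_camera"])
def pix2w(k,u,v,z,fish=False):
    f,cx,cy,T=k; d=np.array([u-cx,v-cy,f],float)
    if fish:
        r=np.hypot(u-cx,v-cy); th=r/f; d=np.array([(u-cx)/max(r,1e-9)*np.sin(th),(v-cy)/max(r,1e-9)*np.sin(th),np.cos(th)])
    d=T[:3,:3]@d; o=T[:3,3]; return o+d*(z-o[2])/d[2]
def w2pix(k,P,fish=False):
    f,cx,cy,T=k; p=T[:3,:3].T@(np.asarray(P,float)-T[:3,3])
    if fish:
        r=np.hypot(p[0],p[1]); th=np.arctan2(r,p[2]); return np.array([cx+f*th*p[0]/r,cy+f*th*p[1]/r])
    return np.array([cx+f*p[0]/p[2],cy+f*p[1]/p[2]])
def loc(o,yaw,p):  # frame point to world
    c,s=np.cos(yaw),np.sin(yaw); p=np.asarray(p,float)
    return np.array([o[0]+c*p[0]-s*p[1],o[1]+s*p[0]+c*p[1],p[2]])
def state():
    o=readout.get_obs(); Rm=R.from_quat(np.roll(o["tool_rot"],-1)).as_matrix(); return o,np.array(o["eef_pos"]),Rm
def go(P,jaw=None,msg=""):
    """deltas (cm,deg) from the present pose to world TCP P with jaw axis at world yaw jaw"""
    o,p,Rm=state(); d=Rm.T@(np.asarray(P)-p)*100
    cur=np.arctan2(Rm[1,0],Rm[0,0]); t=0
    if jaw is not None:
        t=-(jaw-cur); t=(t+np.pi/2)%np.pi-np.pi/2   # tool z down: +turn = clockwise from above
    print(msg,"delta",np.round(d,2).tolist(),"turn",round(np.degrees(t),1),"q7",round(o["q"][6],2))
def wrist(name):
    k=cal("wrist"); im=read_camera("wrist"); cv2.imwrite(f"pics/{name}.png",im[...,::-1]); return k,im
E
python3 - <<'E'
from h import *
k=cal("top")
P=lambda x,y,z:pix2w(k,150+x/2.05,130+y/2.05,z)
for n,x,y,z in [("guardBL",248,148,.084),("guardBR",418,178,.084),("guardFL",233,236,.084),("guardFR",404,268,.084),("nose",312,285,.056),
 ("cap a",122,203,.074),("cap b",130,245,.074),("cap c",133,300,.074),("crTL",103,187,.036),("crTR",157,180,.036),("crBR",178,325,.036),("crBL",125,331,.036),
 ("restTL",548,160,.01),("restTR",582,172,.01),("restBR",555,239,.01),("restBL",517,228,.01),("spool",677,202,.02),("tin",420,103,.02),("hole/dark",216,340,0),("cream",235,368,.018),("wrench",543,352,.01)]:
    print(n,np.round(P(x,y,z),3).tolist())
E
```

```text
guardBL [0.672, 0.188, 0.084]
guardBR [0.632, -0.052, 0.084]
guardFL [0.547, 0.207, 0.084]
guardFR [0.505, -0.033, 0.084]
nose [0.48, 0.096, 0.056]
cap a [0.593, 0.365, 0.074]
cap b [0.534, 0.352, 0.074]
cap c [0.457, 0.346, 0.074]
crTL [0.62, 0.403, 0.036]
crTR [0.631, 0.325, 0.036]
crBR [0.421, 0.289, 0.036]
crBL [0.412, 0.365, 0.036]
restTL [0.67, -0.252, 0.01]
restTR [0.653, -0.303, 0.01]
restBR [0.552, -0.262, 0.01]
restBL [0.568, -0.205, 0.01]
spool [0.608, -0.441, 0.02]
tin [0.752, -0.06, 0.02]
hole/dark [0.398, 0.239, 0.0]
cream [0.359, 0.208, 0.018]
wrench [0.386, -0.242, 0.01]
```

```bash
python3 - <<'E'
from h import *
go([.57,-.25,.28],1.41,"rest"); go([.45,.1,.28],1.41,"latch")
_,p,Rm=state(); print(np.round(Rm,2).tolist()); k=cal("wrist"); print(np.round(Rm.T@(k[3][:3,3]-p),3), k[0],np.round(Rm.T@k[3][:3,:3],2).tolist())
E
```

```text
rest delta [-22.37, -42.86, -5.76] turn 32.0 q7 -0.08
latch delta [-59.29, -45.36, -5.76] turn 32.0 q7 -0.08
[[0.39, -0.92, 0.0], [-0.92, -0.39, 0.0], [-0.0, -0.0, -1.0]]
[-0.002 -0.074 -0.151] 371.64829954431775 [[1.0, 0.0, 0.0], [-0.0, 0.96, 0.29], [-0.0, -0.29, 0.96]]
```

Emit:
carry_out(deltas=[[[-6,-4,-5.8],10],[[-8,-10,-5.8],20],[[-10,-16,-5.8],30],[[-12,-22,-5.8],32],[[-15,-28,-5.8],32],[[-18,-34,-5.8],32],[[-21,-40,-5.8],32],[[-22.4,-42.8,-5.8],32],[[-22.4,-42.8,-5.8],32],[[-22.4,-42.8,-5.8],32]], hand=1, newtons=20)

```text
t: 2.45
eef_pos: [0.5694, -0.2497, 0.2802]
tool_rot: [-0.0, -0.649, 0.761, 0.0]
contact_force: [-0.4, -1.0, -0.3]
gripper_width: 0.998
```

```bash
python3 - <<'E'
from h import *
k,im=wrist("w1"); o,p,Rm=state(); print(p,o["t"])
for n in("rest_seat",): print(n,[(np.round(d["centre"]).tolist(),round(d["score"],2)) for d in models.spot_in(n,"wrist")][:3])
print(w2pix(k,[.611,-.2555,.01],True))
go([.45,.1,.28],1.41,"latch")
E
```

```text
[ 0.56858967 -0.25119275  0.28032029] 2.5
rest_seat [([154.0, 320.0], 0.63)]
[320.63269649 152.87640641]
latch delta [-32.8, 17.38, 0.01] turn -0.1 q7 -1.44
```

View pics/w1.png

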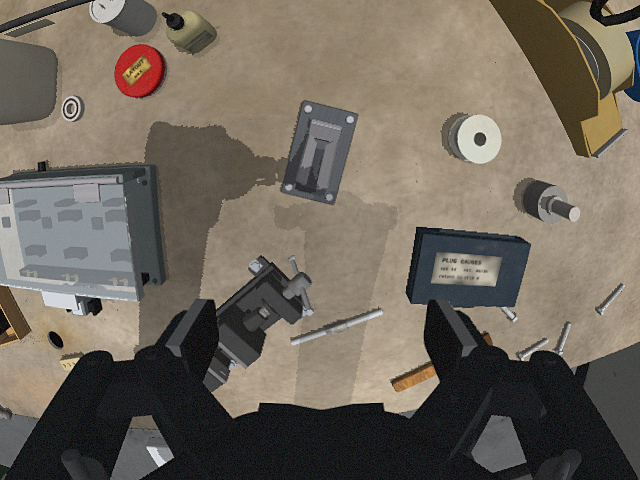

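```bash
python3 - <<'E'
import cv2
b=cv2.imread("pics/w1.png"); a=cv2.resize(b[95:215,260:380],None,fx=5,fy=5,interpolation=cv2.INTER_CUBIC); cv2.imwrite("pics/w1c.png",a)
E
```

```text
(no output)
```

View pics/w1c.png

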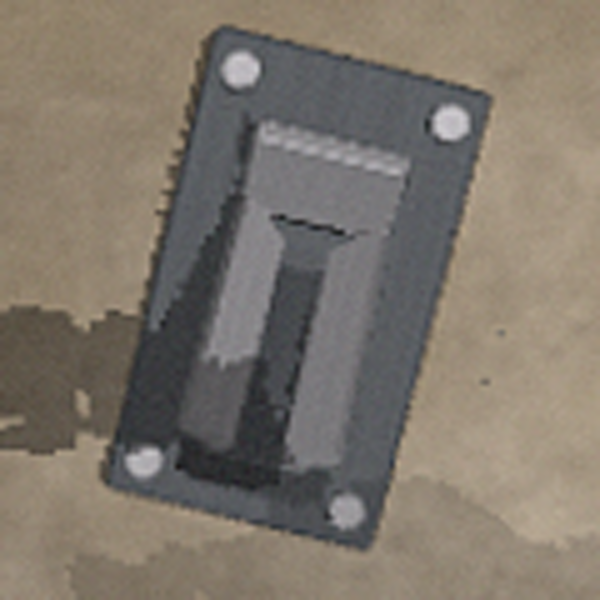

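Emit:
carry_out(deltas=[[[-4,2,0],0],[[-9,4.7,0],0],[[-14,7.3,0],0],[[-19,10,0],0],[[-24,12.6,0],0],[[-29,15.3,0],0],[[-32.8,17.4,0],0],[[-32.8,17.4,0],0],[[-32.8,17.4,0],0]])

```text
t: 3.68
eef_pos: [0.4502, 0.098, 0.2803]
tool_rot: [-0.001, -0.646, 0.763, -0.001]
contact_force: [-0.3, -0.9, -0.5]
gripper_width: 1.002
```

```bash
python3 - <<'E'
from h import *
k,im=wrist("w2"); o,p,Rm=state(); print(p,o["t"])
for n in("latch","test_jig","guard_edge"): print(n,[(np.round(d["centre"]).tolist(),round(d["score"],2)) for d in models.spot_in(n,"wrist")][:3])
print(w2pix(k,[.483,.095,.04],True))
E
```

```text
[0.45035053 0.09780173 0.28018506] 3.725
latch [([72.0, 314.0], 0.61)]
test_jig [([77.0, 315.0], 0.98)]
guard_edge [([73.0, 316.0], 0.98), ([74.0, 315.0], 0.58)]
[318.91451538 163.77151238]
```

View pics/w2.png

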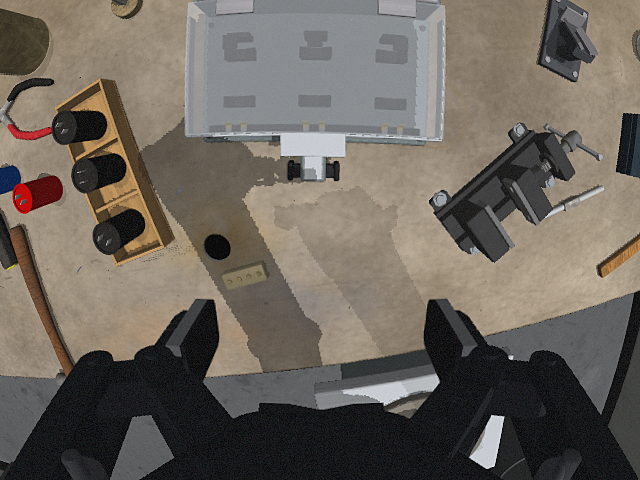

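```bash
python3 - <<'E'
from h import *
k=cal("wrist")
for n,u,v,z in [("btnL",293,171,.045),("btnR",334,171,.045),("gFL",187,135,.084),("gFR",443,140,.084),("noseF",313,181,.056),("s1",240,101,.06),("s2",315,101,.06),("s3",390,103,.06),("cap a top",68,126,.074),("cap b",92,173,.074),("cap c",107,232,.074),("cream",245,275,.018)]:
    print(n,np.round(pix2w(k,u,v,z,True),4).tolist())
# rest from w1
k1=(k[0],k[1],k[2],k[3].copy()); k1[3][:3,3]+=np.array([.56859,-.25119,.28032])-np.array([.45035,.0978,.28018])
for n,u,v in [("TL",303,101),("TR",358,114),("BR",334,204.6),("BL",281,192)]: print(n,np.round(pix2w(k1,u,v,.01,True),4).tolist())
E
```

```text
btnL [0.4805, 0.1234, 0.045]
btnR [0.4734, 0.0812, 0.045]
gFL [0.5393, 0.2147, 0.084]
gFR [0.4931, -0.0268, 0.084]
noseF [0.4682, 0.1041, 0.056]
s1 [0.562, 0.1617, 0.06]
s2 [0.5476, 0.0885, 0.06]
s3 [0.5349, 0.0154, 0.06]
cap a top [0.5879, 0.3618, 0.074]
cap b [0.5279, 0.3414, 0.074]
cap c [0.4592, 0.3421, 0.074]
cream [0.3637, 0.2076, 0.018]
TL [0.6715, -0.2472, 0.01]
TR [0.6471, -0.3053, 0.01]
BR [0.5483, -0.2621, 0.01]
BL [0.5733, -0.2043, 0.01]
```

```bash
python3 - <<'E'
from h import *
go([.471,.102,.12],1.39); go([.471,.102,.045],1.39)
E
```

```text
delta [-0.71, -1.99, 16.0] turn 0.8 q7 -2.12
 delta [-0.72, -2.0, 23.5] turn 0.8 q7 -2.12
```

Emit:
carry_out(deltas=[[[-0.7,-2,4],0.8],[[-0.7,-2,9],0.8],[[-0.7,-2,14],0.8],[[-0.7,-2,18],0.8],[[-0.7,-2,21],0.8],[[-0.7,-2,23.5],0.8],[[-0.7,-2,23.5],0.8],[[-0.7,-2,23.5],0.8]])

```text
t: 4.88
eef_pos: [0.4718, 0.1016, 0.0458]
tool_rot: [-0.0, -0.64, 0.768, -0.0]
contact_force: [-0.5, 0.2, 0.2]
gripper_width: 0.997
```

Emit:
carry_out(deltas=[[[0,0,0],0],[[0,0,0],0],[[0,0,0],0],[[0,0,0],0],[[0,0,0],0],[[0,0,0],0],[[0,0,0],0],[[0,0,0],0]], hand=0, newtons=30)

```text
t: 5.88
eef_pos: [0.4722, 0.1025, 0.0463]
tool_rot: [0.001, -0.641, 0.768, -0.0]
contact_force: [-1.2, 2.8, 5.7]
gripper_width: 0.262
```

Emit:
carry_out(deltas=[[[0,0,0],0],[[0,0,0],0],[[0,0.5,-1],0],[[0,1,-3],0],[[0,1.5,-5],0],[[0,2.5,-8],0],[[0,3.5,-11],0],[[0,4,-14],0],[[0,4,-18],0],[[0,4,-22],0]], hand=1, newtons=20)

```text
t: 7.12
eef_pos: [0.4317, 0.1095, 0.2679]
tool_rot: [0.0, -0.641, 0.768, -0.001]
contact_force: [1.6, -0.6, -0.2]
gripper_width: 1.0
```

```bash
python3 - <<'E'
from h import *
k,im=wrist("w3"); o,p,Rm=state(); print(p,o["t"],o["contact_force"],o["q"])
a,yc=np.array([.521,.345]),.18
go([.526,.344,.28],1.75,"crate hover"); 
E
```

```text
[0.43440648 0.11066958 0.27310742] 7.175 [1.20348704 0.92564526 3.89942343] [-0.06243399  0.06080132 -0.33900473  1.99362276  0.02485493  1.08144515
 -2.16340796]
crate hover delta [-24.6, -4.83, -0.56] turn -20.6 q7 -2.16
```

View pics/w3.png

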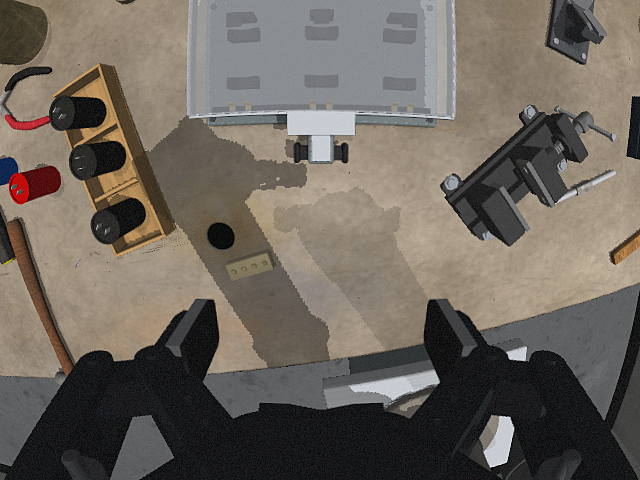

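Emit:
carry_out(deltas=[[[-3,0,-1],0],[[-6,-0.5,-1],0],[[-9,-1,-1],0],[[-12,-2,-1],0],[[-15,-3,-1],-5],[[-18,-4,-1],-15],[[-22,-4.8,-1],-20],[[-24.6,-4.8,-1],-20.6],[[-24.6,-4.8,-1],-20.6],[[-24.6,-4.8,-1],-20.6]])

```text
t: 8.43
eef_pos: [0.5254, 0.343, 0.2844]
tool_rot: [-0.003, 0.767, -0.641, 0.003]
contact_force: [-0.0, 0.0, -0.3]
gripper_width: 0.998
```

```bash
python3 - <<'E'
from h import *
k,im=wrist("w4"); o,p,Rm=state(); print(p,o["t"],o["contact_force"],o["q"][6])
for n in("cap_0_mid","cap_0_top"): print(n,[(np.round(d["centre"]).tolist(),round(d["score"],2),np.round(pix2w(k,d["centre"][1],d["centre"][0],.06,True),3).tolist()) for d in models.spot_in(n,"wrist")][:5])
for i in(-1,0,1): print(w2pix(k,loc([.521,.345],.18,[.072*i,0,.074]),True))
s=read_camera("side"); cv2.imwrite("pics/s4.png",cv2.resize(s[150:370,170:470,::-1],None,fx=2,fy=2))
w=cv2.imread("pics/w4.png"); cv2.imwrite("pics/m4.png",np.hstack([w[:440,60:400],cv2.imread("pics/s4.png")[:, :440]]))
E
```

```text
[0.52557012 0.34270138 0.28448239] 8.475 [ 0.19549286  0.23033384 -0.14798623] -2.229450229694944
cap_0_mid [([262.0, 308.0], 0.84, [0.455, 0.345, 0.06])]
cap_0_top [([264.0, 307.0], 0.6, [0.453, 0.346, 0.06])]
[319.33514994 273.11479572]
[319.17322909 205.86741762]
[319.039604   133.11193129]
```

View pics/m4.png

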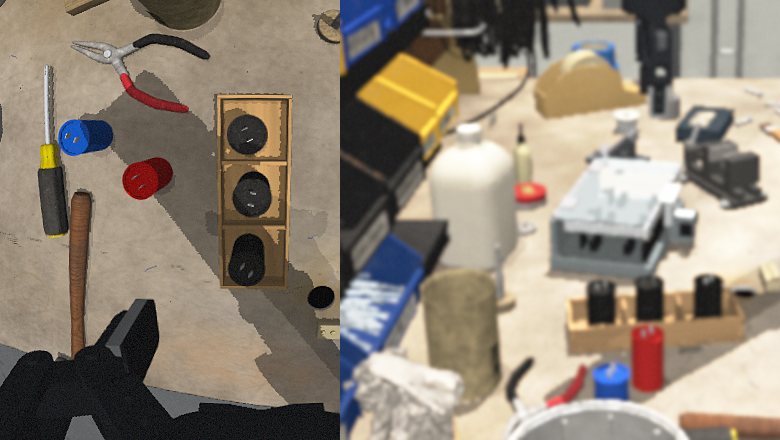

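```bash
python3 - <<'E'
from h import *
s=read_camera("side"); t=read_camera("top"); print(readout.get_obs()["t"])
cv2.imwrite("pics/m5.png",np.hstack([s[130:430,150:470,::-1],t[110:410,160:560,::-1]]))
k=cal("wrist")
for n,u,v,z in [("a",305,133,.074),("b",310,195,.074),("c",307,252,.074),("crTL",219,97,.036),("crTR",291,97,.036)]: 
    print(n,pix2w(k,u+(0 if n in"abc" else 60),v,z,True).round(4))
E
```

```text
8.725
a [0.5901 0.3717 0.074 ]
b [0.5307 0.3563 0.074 ]
c [0.4714 0.3493 0.074 ]
crTL [0.6233 0.4072 0.036 ]
crTR [0.6366 0.3321 0.036 ]
```

View pics/m5.png

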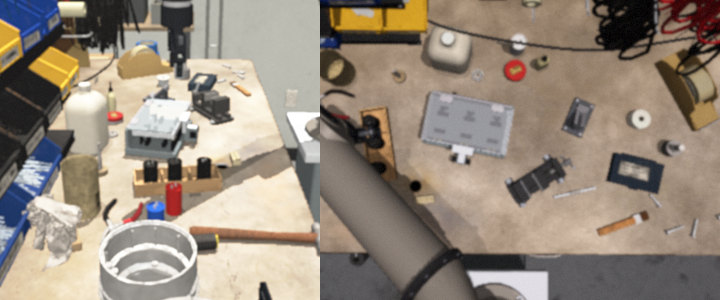

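```bash
python3 - <<'E'
from h import *
k=cal("wrist"); _,p,Rm=state()
Tt=np.eye(4);Tt[:3,:3]=Rm;Tt[:3,3]=p; C=np.linalg.inv(Tt)@k[3]
T3=np.eye(4);T3[:3,:3]=R.from_quat([-.641,.768,-.001,0]).as_matrix();T3[:3,3]=[.43441,.11067,.27311]
k3=(k[0],k[1],k[2],T3@C)
for n,u,v,z in [("bL",301,152,.045),("bR",342,152,.045),("gFL84",189,115,.084),("gFR84",452,121,.084),("gFL100",189,115,.1),("gFR100",452,121,.1)]: print(n,pix2w(k3,u,v,z,True).round(4))
go([.469,.1025,.2],1.39); go([.469,.1025,.046],1.39)
E
```

```text
bL [0.4843 0.123  0.045 ]
bR [0.4768 0.082  0.045 ]
gFL84 [0.5435 0.2174 0.084 ]
gFR84 [ 0.4937 -0.0243  0.084 ]
gFL100 [0.5418 0.2119 0.1   ]
gFR100 [ 0.4944 -0.0185  0.1   ]
 delta [22.69, 9.94, 8.37] turn 20.6 q7 -2.23
 delta [22.69, 10.09, 23.77] turn 20.6 q7 -2.23
```

Emit:
carry_out(deltas=[[[6,1.5,0],5],[[12,4,0],15],[[18,7,2],20.6],[[22.7,10,6],20.6],[[22.7,10.1,12],20.6],[[22.7,10.1,17],20.6],[[22.7,10.1,21],20.6],[[22.7,10.1,23.6],20.6],[[22.7,10.1,23.8],20.6],[[22.7,10.1,23.8],20.6]])

```text
t: 9.98
eef_pos: [0.4695, 0.1026, 0.0465]
tool_rot: [0.005, -0.64, 0.768, -0.003]
contact_force: [0.2, 0.7, 0.8]
gripper_width: 1.0
```

Emit:
carry_out(deltas=[[[0,0,0],0],[[0,0,0],0],[[0,0,0],0],[[0,0,0],0],[[0,0,0],0],[[0,0,0],0]], hand=0, newtons=40)

```text
t: 10.72
eef_pos: [0.4702, 0.1024, 0.0471]
tool_rot: [0.005, -0.64, 0.768, -0.003]
contact_force: [-0.1, -0.8, 7.5]
gripper_width: -0.0
```

```bash
python3 - <<'E'
from h import *
k,im=wrist("w6"); o,p,Rm=state(); print(p,o["contact_force"],o["gripper_width"])
E
```

```text
[0.47021952 0.10243478 0.0471342 ] [-0.78161591 -1.64064538  5.71947018] -0.0018256703342906932
```

View pics/w6.png

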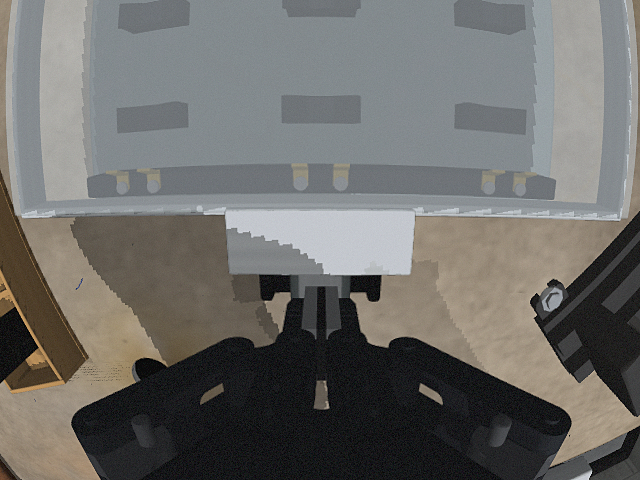

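```bash
python3 - <<'E'
from h import *
k=cal("wrist"); 
for z in(.051,.04):
  for n,u,v in [("bL",270,277),("bR",372,277),("bLf",272,300),("bRf",371,300)]: print(n,z,pix2w(k,u,v,z,True).round(4))
for n,u,v in [("gFL",20,216),("gFR",622,219),("tL",229,272),("tR",412,274)]: print(n,pix2w(k,u,v,.086,True).round(4))
for n,u,v in [("s",153,120),("s",321,110),("s",490,120)]: print(n,pix2w(k,u,v,.045,True).round(4))
go([.487,.1,.046],1.39)
E
```

```text
bL 0.051 [0.4838 0.1232 0.051 ]
bR 0.051 [0.4759 0.0797 0.051 ]
bLf 0.051 [0.4728 0.1249 0.051 ]
bRf 0.051 [0.4649 0.0816 0.051 ]
bL 0.04 [0.4796 0.1257 0.04  ]
bR 0.04 [0.4711 0.0789 0.04  ]
bLf 0.04 [0.4677 0.1275 0.04  ]
bRf 0.04 [0.4593 0.0809 0.04  ]
gFL [0.5384 0.2145 0.086 ]
gFR [ 0.4935 -0.0246  0.086 ]
tL [0.5014 0.1287 0.086 ]
tR [0.4897 0.0685 0.086 ]
s [0.5616 0.1612 0.045 ]
s [0.549  0.0888 0.045 ]
s [0.5351 0.0163 0.045 ]
 delta [-0.06, -1.69, 0.13] turn -0.0 q7 -2.31
```

Emit:
carry_out(deltas=[[[0,0.5,0],0],[[0,0.5,0],0],[[0,0.5,0],0],[[0,0.5,0],0],[[0,0.5,0],0],[[0,0,0],0],[[0,-0.5,0],0],[[0,-1,0],0],[[0,-1,0],0],[[0,-1,0],0]], hand=1)

```text
t: 12.02
eef_pos: [0.4799, 0.1006, 0.0472]
tool_rot: [0.005, -0.64, 0.768, -0.003]
contact_force: [0.3, -0.4, 0.7]
gripper_width: 0.998
```

Emit:
carry_out(deltas=[[[0,0,0],0],[[0,0,0],0],[[0,0,0],0],[[0,0,0],0],[[0,0,0],0],[[0,0,0],0]], hand=0, newtons=40)

```text
t: 12.78
eef_pos: [0.4801, 0.1006, 0.0473]
tool_rot: [0.005, -0.64, 0.768, -0.003]
contact_force: [0.8, -0.5, 2.6]
gripper_width: -0.001
```

```bash
python3 - <<'E'
from h import *
k=cal("wrist"); o,p,Rm=state(); print(p,o["contact_force"],o["gripper_width"]); print(w2pix(k,p,True),w2pix(k,p-[0,0,.017],True),w2pix(k,p+[0,0,.05],True))
E
```

```text
[0.48005622 0.10057735 0.04726563] [ 0.82085349 -0.490272    2.57337515] -0.0010819673424445652
[322.68630958 293.63245928] [322.66017318 278.90496845] [322.77952842 357.68241431]
```

```bash
python3 - <<'E'
from h import *
k,im=wrist("w7"); t=read_camera("top"); print(readout.get_obs()["contact_force"])
a=cv2.resize(im[150:450,160:480],None,fx=1.5,fy=1.5)
b=cv2.resize(t[150:310,240:400],(450,450),interpolation=cv2.INTER_CUBIC)[:,:310]
cv2.imwrite("pics/m7.png",np.hstack([a,b])[...,::-1])
E
```

```text
[ 0.21057464 -0.77508889  2.20462111]
```

View pics/m7.png

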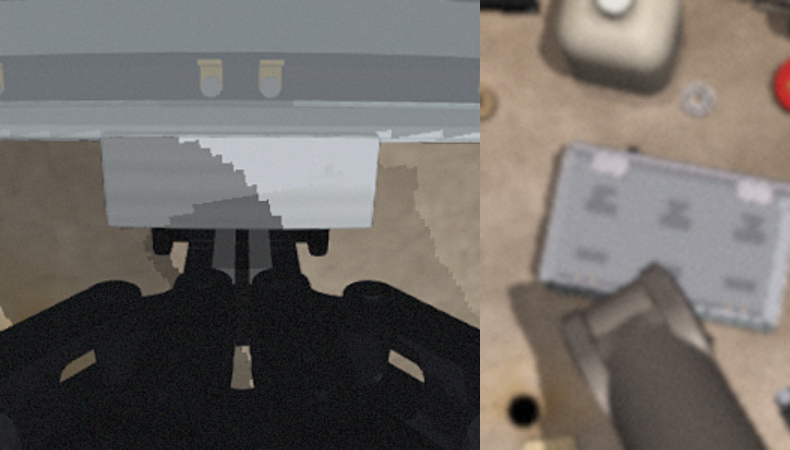

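```bash
python3 - <<'E'
from h import *
k=cal("wrist"); o,p,Rm=state()
for q in [(-.0425,-.011,.004),(-.0425,.011,.004),(.0425,-.011,.004),(.0425,.011,.004),(-.0425,-.011,.03),(-.0425,.011,.03),(0,-.011,.017),(0,.011,.017)]: print(q,w2pix(k,p+Rm@np.array(q),True).round(0))
E
```

```text
(-0.0425, -0.011, 0.004) [230. 267.]
(-0.0425, 0.011, 0.004) [234. 309.]
(0.0425, -0.011, 0.004) [415. 267.]
(0.0425, 0.011, 0.004) [411. 309.]
(-0.0425, -0.011, 0.03) [241. 249.]
(-0.0425, 0.011, 0.03) [244. 287.]
(0, -0.011, 0.017) [322. 258.]
(0, 0.011, 0.017) [322. 298.]
```

Emit:
carry_out(deltas=[[[0,2,0],0],[[0,4.5,0],0],[[0,4.5,1],0],[[0,4.5,2.3],0],[[0,4.5,2.3],0]])

```text
t: 13.5
eef_pos: [0.436, 0.1085, 0.0225]
tool_rot: [0.004, -0.64, 0.768, -0.003]
contact_force: [-0.8, -0.0, -0.3]
gripper_width: 0.003
```

```bash
python3 - <<'E'
from h import *
k,im=wrist("w8"); o,p,Rm=state(); print(p,o["contact_force"])
for c in(.0,.017): print(c,[w2pix(k,p+Rm@np.array(q),True).round(0).tolist() for q in [(0,-.011,c),(0,.011,c)]])
cv2.imwrite("pics/m8.png",cv2.resize(im[130:430,160:480],None,fx=2,fy=2)[...,::-1])
E
```

```text
[0.43622839 0.10856209 0.02298353] [ 0.68970466 -0.5067199  -0.16155301]
0.0 [[322.0, 271.0], [322.0, 315.0]]
0.017 [[322.0, 258.0], [322.0, 299.0]]
```

View pics/m8.png

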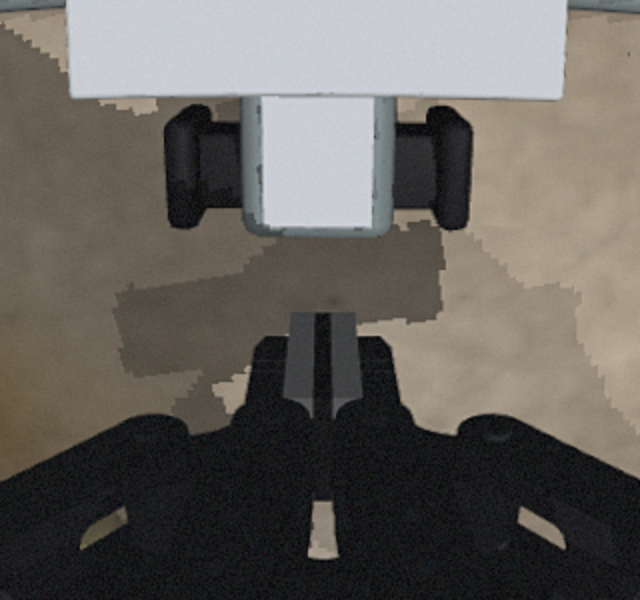

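```bash
python3 - <<'E'
from h import *
k=cal("wrist"); o,p,Rm=state()
for n,u,v,z in [("bL out top back",245,183,.051),("bL out top front",247,243,.051),("bR back",392,183,.051),("bR front",392,243,.051),("noseFL",292,243,.056),("noseFR",346,243,.056)]: print(n,pix2w(k,u,v,z,True).round(4))
for c in np.arange(-.03,.02,.01): print(c,w2pix(k,p+Rm@np.array([.0,-.011,c]),True).round(0))
E
```

```text
bL out top back [0.4943 0.1249 0.051 ]
bL out top front [0.4733 0.1291 0.051 ]
bR back [0.4853 0.0757 0.051 ]
bR front [0.4641 0.0786 0.051 ]
noseFL [0.472  0.1126 0.056 ]
noseFR [0.4687 0.0947 0.056 ]
-0.03 [323. 303.]
-0.019999999999999997 [323. 291.]
-0.009999999999999995 [323. 280.]
6.938893903907228e-18 [323. 271.]
0.010000000000000009 [323. 263.]
```

Emit:
carry_out(deltas=[[[0,0,0.3],0],[[0,0,0.5],0],[[0,0,0.7],0],[[0,0,0.9],0],[[0,0,0.9],0]])

```text
t: 14.18
eef_pos: [0.4363, 0.1086, 0.0139]
tool_rot: [0.005, -0.64, 0.768, -0.003]
contact_force: [-0.5, -0.1, -0.3]
gripper_width: -0.003
```

Emit:
carry_out(deltas=[[[0,0,0.4],0],[[0,0,0.8],0],[[0,0,1.2],0],[[0,0,1.5],0],[[0,0,1.5],0]])

```text
t: 14.8
eef_pos: [0.4362, 0.1085, -0.0014]
tool_rot: [0.004, -0.64, 0.768, -0.003]
contact_force: [0.5, 0.7, -0.0]
gripper_width: -0.004
```

Emit:
carry_out(deltas=[[[0,0,0.3],0],[[0,0,0.6],0],[[0,0,0.9],0],[[0,0,1.1],0],[[0,0,1.1],0]])

```text
t: 15.42
eef_pos: [0.4365, 0.1086, -0.0091]
tool_rot: [0.004, -0.64, 0.768, -0.004]
contact_force: [-14.5, -3.3, 61.2]
gripper_width: 0.001
```

Emit:
carry_out(deltas=[[[0,0,-1],0],[[0,0,-3],0],[[0,0,-6],0],[[0,0,-6],0],[[0,0,-6],0],[[0,0,-6],0]], hand=1)

```text
t: 16.18
eef_pos: [0.4351, 0.1084, 0.05]
tool_rot: [0.003, -0.64, 0.768, -0.003]
contact_force: [0.3, 0.2, -0.1]
gripper_width: 0.999
```

```bash
python3 - <<'E'
from h import *
o,p,Rm=state(); print(p,o["contact_force"]); go([.473,.103,.06],1.395); go([.473,.103,.02],1.395)
E
```

```text
[0.43507803 0.1083916  0.0500088 ] [ 0.31275559  0.21823221 -0.0511849 ]
 delta [-0.16, -3.84, -0.96] turn -0.3 q7 -2.36
 delta [-0.15, -3.8, 3.04] turn -0.3 q7 -2.36
```

Emit:
carry_out(deltas=[[[-0.2,-2,0],0],[[-0.2,-3.8,0],0],[[-0.2,-3.8,1.5],0],[[-0.2,-3.8,3],0],[[-0.2,-3.8,3],0]])

```text
t: 16.8
eef_pos: [0.4708, 0.1031, 0.0185]
tool_rot: [0.001, -0.64, 0.768, -0.003]
contact_force: [-0.4, -0.1, 0.3]
gripper_width: 1.002
```

Emit:
carry_out(deltas=[[[0,0,0],0],[[0,0,0],0],[[0,0,0],0],[[0,0,0],0],[[0,0,0],0],[[0,0,0],0]], hand=0, newtons=30)

```text
t: 17.55
eef_pos: [0.4707, 0.1029, 0.0194]
tool_rot: [0.001, -0.64, 0.768, -0.003]
contact_force: [-4.2, -0.9, 10.8]
gripper_width: 0.353
```

Emit:
carry_out(deltas=[[[0,0.1,-0.4],0],[[0,0.2,-0.8],0],[[0,0.3,-1.1],0],[[0,0.3,-1.1],0],[[0,0.3,-1.1],0]])

```text
t: 18.18
eef_pos: [0.4674, 0.1033, 0.0281]
tool_rot: [0.001, -0.64, 0.768, -0.002]
contact_force: [9.5, 2.7, -33.6]
gripper_width: 0.339
```

```bash
python3 - <<'E'
from h import *
k,im=wrist("w9"); o,p,Rm=state(); print(p,o["contact_force"],o["gripper_width"])
cv2.imwrite("pics/m9.png",im[130:430,:,::-1])
E
```

```text
[0.4674442  0.10331595 0.02814179] [  9.31302396   1.73574894 -33.48518126] 0.34008240060793316
```

View pics/m9.png

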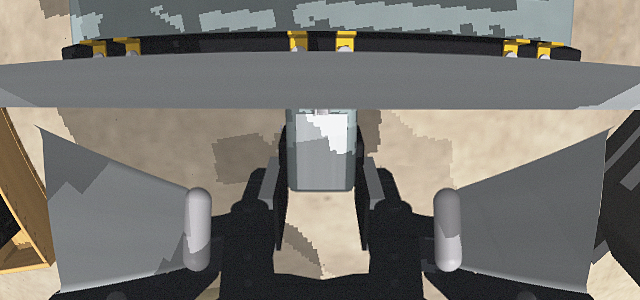

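Emit:
carry_out(deltas=[[[0,0,0],0],[[0,0,0],0],[[0,0,0],0],[[0,1,-1],0],[[0,2,-2],0],[[0,3,-5],0],[[0,4,-9],0],[[0,4,-13],0],[[0,4,-18],0],[[0,4,-24],0]], hand=1, newtons=20)

```text
t: 19.48
eef_pos: [0.4252, 0.1109, 0.2698]
tool_rot: [0.001, -0.641, 0.768, -0.002]
contact_force: [1.4, -0.0, -0.2]
gripper_width: 0.997
```

```bash
python3 - <<'E'
from h import *
o,p,Rm=state(); print(p,o["contact_force"],o["t"])
go([.526,.344,.30],1.75)
E
```

```text
[0.42517365 0.1108989  0.269762  ] [ 1.35226963 -0.03336573 -0.18205141] 19.475
 delta [-24.74, -5.75, -3.04] turn -20.6 q7 -2.17
```

Emit:
carry_out(deltas=[[[-3,0,-1],0],[[-6,-0.5,-2],0],[[-9,-1,-3],0],[[-12,-2,-3],0],[[-15,-3,-3],-5],[[-18,-4,-3],-15],[[-22,-5.2,-3],-20],[[-24.7,-5.8,-3],-20.6],[[-24.7,-5.8,-3],-20.6],[[-24.7,-5.8,-3],-20.6]])

```text
t: 20.72
eef_pos: [0.5257, 0.3428, 0.3]
tool_rot: [-0.0, 0.768, -0.641, 0.003]
contact_force: [0.3, -0.4, -0.3]
gripper_width: 1.0
```

```bash
python3 - <<'E'
from h import *
k,im=wrist("w10"); o,p,Rm=state(); print(p)
hsv=cv2.cvtColor(im,cv2.COLOR_RGB2HSV)
m=((hsv[...,0]>8)&(hsv[...,0]<22)&(hsv[...,1]>95)&(hsv[...,2]>80)).astype(np.uint8)
blk=(hsv[...,2]<60).astype(np.uint8)
m2=cv2.morphologyEx(m,cv2.MORPH_CLOSE,np.ones((25,25),np.uint8))
n,l,s,c=cv2.connectedComponentsWithStats(m2); i=1+np.argmax([s[j][4]*(150<c[j][0]<450)*(c[j][1]<330) for j in range(1,n)]); print(s[i],c[i])
ys,xs=np.where(l==i)
W=np.array([pix2w(k,x,y,.036,True)[:2] for x,y in zip(xs[::3],ys[::3])],np.float32)
r=cv2.minAreaRect(W*1000); print("crate",r)
x0,y0,w,h=s[i][:4]; sub=np.zeros_like(blk); sub[y0:y0+h,x0:x0+w]=blk[y0:y0+h,x0:x0+w]
n,l,s,c=cv2.connectedComponentsWithStats(cv2.morphologyEx(sub,cv2.MORPH_OPEN,np.ones((3,3),np.uint8)))
for j in range(1,n):
    if s[j][4]>200: print("blk",s[j].tolist(),c[j].round(0), pix2w(k,*c[j],.055,True).round(3))
t=read_camera("top"); cv2.imwrite("pics/m10.png",np.hstack([im[60:320,180:440],cv2.resize(t[170:280,240:380],(332,260),interpolation=cv2.INTER_CUBIC)])[...,::-1])
E
```

```text
[0.52590593 0.34246018 0.30005768]
[  277    95   131   213 10825] [320.24692841 190.55122402]
crate ((512.2213134765625, 310.84393310546875), (255.9132537841797, 156.66917419433594), 10.107820510864258)
blk [288, 115, 38, 37, 1061] [306. 133.] [0.588 0.37  0.055]
blk [293, 169, 37, 44, 1203] [311. 191.] [0.528 0.354 0.055]
blk [289, 229, 35, 50, 1399] [307. 254.] [0.455 0.347 0.055]
blk [365, 280, 26, 22, 450] [378. 291.] [0.425 0.256 0.055]
```

View pics/m10.png

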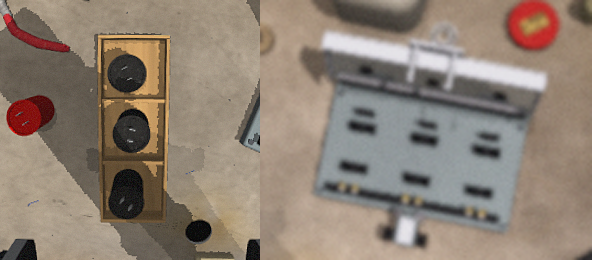

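```bash
python3 - <<'E'
from h import *
k=cal("wrist"); kt=cal("top")
for n,u,v,z in [("a",127,73,.074),("b",131,133,.074),("c",126,200,.074),("TL",98,36,.036),("TR",170,36,.036),("BL",103,219,.036),("BR",163,221,.036)]:
    print(n,pix2w(k,u+180,v+60,z,True).round(4))
f=332/140
T=lambda x,y,z:pix2w(kt,240+x/f,170+y*110/260,z)[:2]
rear=[T(364,127,.045),T(424,138,.045),T(486,152,.045)];fr=[T(353,167,.045),T(415,180,.045),T(478,191,.045)]
for a,b in zip(rear,fr): print("bay",((a+b)/2).round(4),"len",np.linalg.norm(a-b).round(4),"yaw",np.arctan2(*(a-b)[::-1]).round(3))
A=np.array(rear+fr); d=np.vstack([rear[0]-rear[2],fr[0]-fr[2]]).mean(0); print("yaw from y",np.arctan2(-d[0],d[1]),np.linalg.norm(d))
print("latch",T(405,228,.056), "contacts",T(348,188,.05),T(411,200,.05),T(475,213,.05))
E
```

```text
a [0.5894 0.3682 0.074 ]
b [0.5293 0.3536 0.074 ]
c [0.456  0.3464 0.074 ]
TL [0.6243 0.4081 0.036 ]
TR [0.638  0.3302 0.036 ]
BL [0.4121 0.3689 0.036 ]
BR [0.4225 0.2963 0.036 ]
bay [ 0.592  -0.1659] len 0.0525 yaw -0.27
bay [ 0.5777 -0.2422] len 0.0543 yaw -0.218
bay [ 0.5627 -0.3204] len 0.0503 yaw -0.214
yaw from y -0.1870790667286529 0.1572287155478916
latch [ 0.49089627 -0.22105814] contacts [ 0.54003182 -0.15176889] [ 0.52586064 -0.23006498] [ 0.51047066 -0.30951752]
```

```bash
python3 - <<'E'
from h import *
kt=cal("top"); f=332/140
T=lambda x,y,z:pix2w(kt,240+(x-260)/f,170+y*110/260,z)[:2]
rear=[T(364,127,.045),T(424,138,.045),T(486,152,.045)];fr=[T(353,167,.045),T(415,180,.045),T(478,191,.045)]
for a,b in zip(rear,fr): print("bay",((a+b)/2).round(4))
d=np.vstack([rear[0]-rear[2],fr[0]-fr[2]]).mean(0); print("yaw",np.arctan2(-d[0],d[1]))
print("latch",T(405,228,.056))
O=np.array([.5744,.0835])
for y in(.08,0,-.08): print(loc([.479-(-.098)*.9835,.102-.098*.181],-.182,[0,y,.056]).round(4))
go([.5885,.367,.12],1.75,"a hover"); go([.5885,.367,.033],1.75,"a grasp")
E
```

```text
bay [0.5886 0.1593]
bay [0.5743 0.0829]
bay [0.5594 0.0048]
yaw -0.1866830745678109
latch [0.48774991 0.09953459]
[0.5899 0.1629 0.056 ]
[0.5754 0.0843 0.056 ]
[0.5609 0.0056 0.056 ]
a hover delta [-1.39, -6.51, 18.03] turn -0.1 q7 -2.24
a grasp delta [-1.42, -6.47, 26.73] turn -0.1 q7 -2.24
```

Emit:
carry_out(deltas=[[[-1.4,-6.5,5],0],[[-1.4,-6.5,10],0],[[-1.4,-6.5,15],0],[[-1.4,-6.5,20],0],[[-1.4,-6.5,24],0],[[-1.4,-6.5,27],0],[[-1.4,-6.5,27],0],[[-1.4,-6.5,27],0]])

```text
t: 21.82
eef_pos: [0.5897, 0.367, 0.0321]
tool_rot: [-0.001, 0.767, -0.642, 0.003]
contact_force: [0.3, 0.0, 1.0]
gripper_width: 1.002
```

Emit:
carry_out(deltas=[[[0,0,0],0],[[0,0,0],0],[[0,0,0],0],[[0,0,0],0],[[0,0,0],0]], hand=0, newtons=25)

```text
t: 22.45
eef_pos: [0.5902, 0.3674, 0.0332]
tool_rot: [-0.002, 0.767, -0.642, 0.003]
contact_force: [-0.9, -1.2, 5.6]
gripper_width: 0.458
```

```bash
python3 - <<'E'
from h import *
o,p,Rm=state(); print(p,o["contact_force"],o["gripper_width"])
ry=-.41; rc=[.6105,-.255]
P=loc(rc,ry,[.015,0,.2]); print(P); go(P,ry+np.pi/2,"rest hover")
for x,z in((.015,.058),(-.010,.040)): print(loc(rc,ry,[x,0,z]))
E
```

```text
[0.59021368 0.36738075 0.03317241] [-0.93960297 -1.19146478  5.61908594] 0.45827922412154415
[ 0.62425681 -0.26097914  0.2       ]
rest hover delta [62.49, 7.63, -16.57] turn 33.7 q7 -2.33
[ 0.62425681 -0.26097914  0.058     ]
[ 0.60132879 -0.25101391  0.04      ]
```

```bash
python3 - <<'E'
from h import *
go([.50,.06,.25],1.39,"mid")
E
```

```text
mid delta [28.72, 14.15, -21.71] turn 20.5 q7 -2.33
```

Emit:
carry_out(deltas=[[[0,0,-3],0],[[0,0,-8],0],[[0,0,-13],0],[[2,2,-18],0],[[7,5,-21.7],3],[[12,8,-21.7],8],[[17,11,-21.7],14],[[22,13.5,-21.7],20],[[28,14,-21.7],20.5],[[34,13,-21.7],24]])

```text
t: 23.7
eef_pos: [0.5197, 0.0083, 0.2505]
tool_rot: [0.002, -0.617, 0.787, -0.003]
contact_force: [1.0, 1.1, -0.2]
gripper_width: 0.455
```

```bash
python3 - <<'E'
from h import *
o,p,Rm=state(); print(p,o["gripper_width"])
ry=-.41; rc=[.6105,-.255]
P=loc(rc,ry,[.015,0,.2]); go(P,ry+np.pi/2,"rest hover")
E
```

```text
[0.51969735 0.00830827 0.2504525 ] 0.4545878278913836
rest hover delta [23.64, -16.56, 5.18] turn 9.6 q7 -2.03
```

Emit:
carry_out(deltas=[[[6,-2,0],3],[[12,-4,0],9],[[16,-6,0],9.6],[[16,-7,0],9.6],[[16,-7,0],9.6]])

```text
t: 24.32
eef_pos: [0.5497, -0.1628, 0.2506]
tool_rot: [0.003, -0.549, 0.836, -0.002]
contact_force: [-0.1, -0.0, -1.4]
gripper_width: 0.457
```

```bash
cat >> h.py <<'E'
def rest_look(name,guess=(.6105,-.255)):
    """rest plate pose from its four white corner screws/outline, wrist view; dark plate mask mapped to z=.01"""
    k,im=wrist(name); g=w2pix(k,[guess[0],guess[1],.01],True)
    print("exp",g.round(0),"spot",[(np.round(d["centre"]).tolist(),round(d["score"],2),pix2w(k,d["centre"][1],d["centre"][0],.02,True).round(3).tolist()) for d in models.spot_in("angled_rest","wrist")][:2])
    hsv=cv2.cvtColor(cv2.medianBlur(im,3),cv2.COLOR_RGB2HSV)
    m=((im[...,2].astype(int)-im[...,0]>-6)&(hsv[...,2]<200)&(hsv[...,2]>25)).astype(np.uint8)
    m=cv2.morphologyEx(m,cv2.MORPH_OPEN,np.ones((3,3),np.uint8))
    m=cv2.morphologyEx(m,cv2.MORPH_CLOSE,np.ones((7,7),np.uint8))
    n,l,s,c=cv2.connectedComponentsWithStats(m)
    i=min([j for j in range(1,n) if s[j][4]>600],key=lambda j:np.hypot(*(c[j]-g))); print(s[i],c[i].round(1))
    ys,xs=np.where(l==i); W=np.array([pix2w(k,x,y,.01,True)[:2] for x,y in zip(xs,ys)],np.float32)
    print("rect mm",cv2.minAreaRect(W*1000)); return k,im,m
E
python3 - <<'E'
from h import *
rest_look("w11")
E
```

```text
exp [380. 110.] spot [([110.0, 377.0], 0.62, [0.612, -0.251, 0.02])]
[ 347   59   61  103 6052] [376.6 109.9]
rect mm ((611.6221313476562, -252.69668579101562), (63.51290512084961, 108.60568237304688), 66.56084442138672)
```

```bash
python3 - <<'E'
from h import *
ry=-.409; rc=[.6116,-.2527]
for x,z in((.016,.2),(.016,.066),(.016,.06),(-.014,.042)): go(loc(rc,ry,[x,0,z]),ry+np.pi/2)
E
```

```text
delta [5.9, -10.89, 5.14] turn 0.1 q7 -1.86
 delta [5.92, -10.8, 18.54] turn 0.1 q7 -1.86
 delta [5.92, -10.79, 19.14] turn 0.1 q7 -1.86
 delta [5.92, -7.78, 20.92] turn 0.1 q7 -1.86
```

Emit:
carry_out(deltas=[[[3,-5,1],0],[[5.9,-10.8,5],0],[[5.9,-10.8,10],0],[[5.9,-10.8,15],0],[[5.9,-10.8,18],0],[[5.9,-10.8,18.6],0],[[5.9,-10.8,18.6],0]])

```text
t: 25.3
eef_pos: [0.6271, -0.2584, 0.0658]
tool_rot: [0.003, -0.55, 0.835, -0.003]
contact_force: [2.3, -2.3, -1.4]
gripper_width: 0.457
```

Emit:
carry_out(deltas=[[[0,0,0.2],0],[[0,0,0.4],0],[[0,0,0.6],0],[[0,0.3,0.8],0],[[0,0.6,1.0],0]])

```text
t: 25.92
eef_pos: [0.6282, -0.2591, 0.0614]
tool_rot: [0.007, -0.55, 0.835, -0.009]
contact_force: [7.9, -8.0, 20.6]
gripper_width: 0.461
```

Emit:
carry_out(deltas=[[[0,0.5,0.2],0],[[0,1.0,0.4],0],[[0,1.5,0.7],0],[[0,2,1.0],0],[[0,2.3,1.3],0],[[0,2.3,1.3],0]])

```text
t: 26.68
eef_pos: [0.61, -0.2512, 0.0506]
tool_rot: [0.009, -0.55, 0.835, -0.012]
contact_force: [3.0, -4.0, 7.4]
gripper_width: 0.456
```

```bash
python3 - <<'E'
from h import *
o,p,Rm=state(); ry=-.409; d=p[:2]-[.6116,-.2527]; c,s=np.cos(ry),np.sin(ry); print("rest frame",c*d[0]+s*d[1],-s*d[0]+c*d[1],p[2],o["contact_force"],o["torque"])
for x,z in((-.014,.042),): go(loc([.6116,-.2527],ry,[x,0,z]),ry+np.pi/2)
E
```

```text
rest frame -0.002013388066865132 0.0007430534691414582 0.05062018040599453 [ 3.04934443 -4.04929446  7.39614185] [-1.11437628 -0.82509817 -0.04071719]
 delta [0.07, 1.22, 0.82] turn 0.2 q7 -1.79
```

Going as planned; continue the lean.

Emit:
carry_out(deltas=[[[0,0.4,0.3],0],[[0,0.8,0.6],0],[[0,1.2,0.8],0],[[0,1.4,1.0],0],[[0,1.4,1.0],0]])

```text
t: 27.3
eef_pos: [0.598, -0.2458, 0.0411]
tool_rot: [0.01, -0.55, 0.835, -0.013]
contact_force: [0.4, -2.1, 5.3]
gripper_width: 0.456
```

Emit:
carry_out(deltas=[[[0,0,0],0],[[0,0,0],0],[[0,0,0],0],[[0,0,0],0],[[0,0,0],0]], hand=0.8)

```text
t: 27.92
eef_pos: [0.5979, -0.2457, 0.041]
tool_rot: [0.01, -0.55, 0.835, -0.013]
contact_force: [-0.5, -0.6, 0.4]
gripper_width: 0.799
```

Emit:
carry_out(deltas=[[[0,0,-1],0],[[0,0,-4],0],[[0,1,-8],0],[[0,4,-13],0],[[0,7,-17],0],[[0,7,-17],0]], hand=1)

```text
t: 28.68
eef_pos: [0.529, -0.2164, 0.2131]
tool_rot: [0.012, -0.55, 0.835, -0.015]
contact_force: [0.5, 0.3, -0.3]
gripper_width: 1.004
```

```bash
python3 - <<'E'
from h import *
k,im=wrist("w12"); o,p,Rm=state(); print(p,o["t"])
g=w2pix(k,[.61,-.255,.05],True).astype(int); print(g)
x0,y0=max(g[0]-100,0),max(g[1]-100,0)
a=cv2.resize(im[y0:y0+200,x0:x0+200],(600,600),interpolation=cv2.INTER_CUBIC); cv2.imwrite("pics/m12.png",a[...,::-1]); print(x0,y0)
E
```

```text
[ 0.52890843 -0.21652068  0.21107329] 28.725
[326 113]
226 13
```

View pics/m12.png

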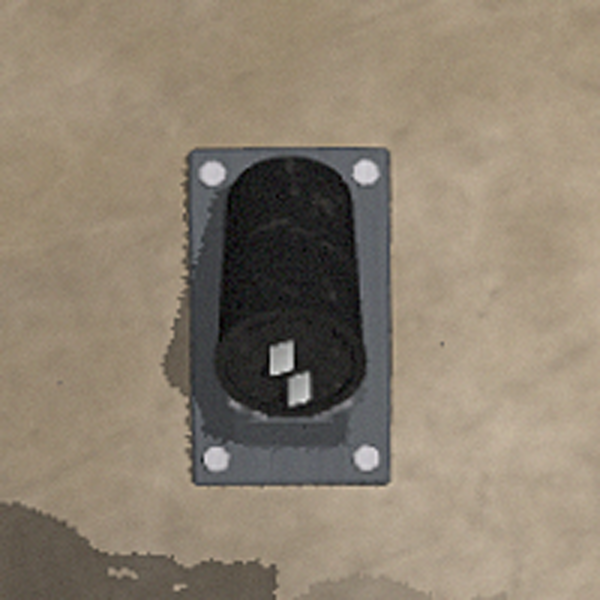

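```bash
python3 - <<'E'
from h import *
k=cal("wrist")
q=np.array([pix2w(k,226+u/3,13+v/3,.01,True) for u,v in [(190,148),(390,148),(390,485),(190,485)]]); print(q.round(4)); c=q.mean(0)
ry=np.arctan2(*(q[0]-q[3]+q[1]-q[2])[1::-1]); print(c,ry)
print("can tail/top axis",pix2w(k,226+291/3,13+363/3,.078,True).round(4))
ry=-.409
for z in(.1,.022): go(loc([.6116,-.2527],ry,[0,0,z]),ry+np.pi/2)
E
```

```text
[[ 0.6716 -0.2444  0.01  ]
 [ 0.6469 -0.3021  0.01  ]
 [ 0.5469 -0.2597  0.01  ]
 [ 0.572  -0.2011  0.01  ]]
[ 0.60934533 -0.25184686  0.01      ] -0.40545026499927933
can tail/top axis [ 0.5943 -0.2455  0.078 ]
 delta [0.09, -8.62, 11.42] turn 0.2 q7 -1.76
 delta [0.11, -8.34, 19.22] turn 0.2 q7 -1.76
```

Emit:
carry_out(deltas=[[[0.1,-4,1],0.2],[[0.1,-9,5],0.2],[[0.1,-9.1,10],0.2],[[0.1,-9,15],0.2],[[0.1,-8.9,18],0.2],[[0.1,-8.8,19.2],0.2],[[0.1,-8.8,19.2],0.2]])

```text
t: 29.6
eef_pos: [0.6155, -0.2543, 0.0214]
tool_rot: [0.011, -0.549, 0.836, -0.014]
contact_force: [1.3, 0.3, 0.4]
gripper_width: 1.0
```

Emit:
carry_out(deltas=[[[0,0,0],0],[[0,0,0],0],[[0,0,0],0],[[0,0,0],0],[[0,0,0],0]], hand=0, newtons=25)

```text
t: 30.22
eef_pos: [0.6164, -0.2545, 0.0226]
tool_rot: [0.011, -0.549, 0.836, -0.014]
contact_force: [-1.0, 0.7, 4.7]
gripper_width: 0.452
```

```bash
cat >> h.py <<'E'
JO=[.575,.084]; JY=-.183
def jig(P):
    d=np.asarray(P)[:2]-JO; c,s=np.cos(JY),np.sin(JY); return np.array([c*d[0]+s*d[1],-s*d[0]+c*d[1],P[2]])
def gj(x,y,z,msg=""): go(loc(JO,JY,[x,y,z]),JY+np.pi/2,msg)
E
python3 - <<'E'
from h import *
o,p,Rm=state(); print(p,o["contact_force"],o["gripper_width"],o["q"][6]); go([.52,0.02,.2],None); gj(.017,.08,.16,"over left"); gj(.017,.08,.055)
E
```

```text
[ 0.61635545 -0.25450968  0.02261058] [-0.97532734  0.65047811  4.69355983] 0.4523727733303763 -1.7978251014539255
 delta [-21.4, 19.11, -18.38] turn 0.0 q7 -1.8
over left delta [-37.62, 16.9, -14.25] turn -13.0 q7 -1.8
 delta [-37.59, 17.28, -3.76] turn -13.0 q7 -1.8
```

Emit:
carry_out(deltas=[[[0,0,0],0],[[0,0,0],0],[[0,0,0],0],[[0,0,-3],0],[[0,0,-8],0],[[0,0,-13],10],[[0,0,-13],20],[[0,0,-13],30],[[0,0,-13],40],[[0,0,-13],50]], hand=1)

```text
t: 31.48
eef_pos: [0.6117, -0.2529, 0.1523]
tool_rot: [0.016, -0.141, 0.99, -0.008]
contact_force: [0.1, 0.2, -0.4]
gripper_width: 1.001
```

Emit:
carry_out(deltas=[[[0,0,0],10],[[0,0,0],20],[[0,0,0],30],[[0,0,0],40],[[0,0,0],50],[[0,0,0],60],[[0,0,0],70],[[0,0,0],80],[[0,0,0],90],[[0,0,0],100]])

```text
t: 32.72
eef_pos: [0.5548, -0.2859, 0.1015]
tool_rot: [0.045, 0.596, 0.8, 0.049]
contact_force: [0.6, 0.2, 0.1]
gripper_width: 1.001
```

Emit:
carry_out(deltas=[[[0,0,0],10],[[0,0,0],20],[[0,0,0],25],[[0,0,0],25],[[0,0,0],25]])

```text
t: 33.35
eef_pos: [0.4273, -0.3255, 0.0789]
tool_rot: [0.043, 0.725, 0.683, 0.079]
contact_force: [-0.1, 0.1, 0.1]
gripper_width: 1.001
```

```bash
python3 - <<'E'
from h import *
o,p,Rm=state(); print(p,np.round(Rm,3).tolist(),o["q"])
go([.616,-.2547,.022],-.409+np.pi/2)
E
```

```text
[ 0.42728204 -0.32553587  0.07892284] [[0.055, 0.983, 0.174], [0.997, -0.064, 0.045], [0.055, 0.171, -0.984]] [-0.28078389  1.07828502  1.45366383  2.13946677 -1.36607015  1.30416
 -2.95842383]
 delta [7.79, 17.13, 9.2] turn 20.3 q7 -2.96
```

Emit:
carry_out(deltas=[[[0,0,-2],-8],[[0,0,-5],-18],[[1,0,-9],-28],[[1,3,-13],-38],[[1,5,-16],-48],[[1,7,-18],-58],[[1,9,-18],-68],[[1,9,-18],-78],[[1,9,-18],-88],[[1,9,-18],-88]])

```text
t: 34.6
eef_pos: [0.486, -0.3288, 0.2722]
tool_rot: [0.086, 0.047, 0.995, 0.027]
contact_force: [-0.6, -0.3, 0.5]
gripper_width: 0.996
```

```bash
python3 - <<'E'
from h import *
o,p,Rm=state(); print(p,np.round(Rm,3).tolist(),np.round(o["q"],2))
go([.36,-.26,.25])
E
```

```text
[ 0.48596511 -0.32880614  0.27223511] [[-0.981, 0.089, 0.175], [0.098, 0.994, 0.045], [-0.17, 0.061, -0.984]] [-0.36  0.47  1.27  1.86 -0.68  1.14 -2.08]
 delta [13.41, 5.58, 0.3] turn 0.0 q7 -2.08
```

Emit:
carry_out(deltas=[[[0,0,0],-10],[[0,0,0],-20],[[0,0,0],-30],[[0,0,0],-40],[[0,0,0],-50],[[0,0,0],-60],[[0,0,0],-70],[[0,0,0],-80],[[0,0,0],-90],[[0,0,0],-100]])

```text
t: 35.85
eef_pos: [0.4863, -0.3286, 0.2718]
tool_rot: [-0.076, 0.733, -0.675, 0.049]
contact_force: [-0.5, 0.1, -0.3]
gripper_width: 1.0
```

Emit:
carry_out(deltas=[[[0,0,0],-10],[[0,0,0],-20],[[0,0,0],-30],[[0,0,0],-40],[[0,0,0],-50],[[0,0,0],-60],[[0,0,0],-70],[[0,0,0],-80],[[0,0,0],-90],[[0,0,0],-100]])

```text
t: 37.1
eef_pos: [0.4865, -0.3284, 0.2712]
tool_rot: [-0.012, 0.988, 0.128, 0.089]
contact_force: [0.7, -0.5, -0.6]
gripper_width: 1.0
```

Emit:
carry_out(deltas=[[[0,0,0],-10],[[0,0,0],-20],[[0,0,0],-30],[[0,0,0],-40],[[0,0,0],-45],[[0,0,0],-45],[[0,0,0],-45]])

```text
t: 37.98
eef_pos: [0.4866, -0.3283, 0.2708]
tool_rot: [0.023, 0.864, 0.495, 0.086]
contact_force: [0.4, -0.6, 0.7]
gripper_width: 1.003
```

```bash
python3 - <<'E'
from h import *
o,p,Rm=state(); print(p,np.round(Rm,3).tolist(),np.round(o["q"],2))
go([.33,-.22,.25],-.409+np.pi/2)
E
```

```text
[ 0.486568   -0.32829662  0.27081197] [[0.495, 0.852, 0.172], [0.86, -0.509, 0.047], [0.127, 0.125, -0.984]] [ 0.25  0.23  0.37  1.83 -0.27  1.    1.78]
 delta [1.29, -19.11, -0.14] turn -6.5 q7 1.78
```

Emit:
carry_out(deltas=[[[0.3,-5,0],0],[[0.6,-10,0],0],[[1,-15,0],-4],[[1.3,-19,0],-6.5],[[1.3,-23,0],-6.5],[[1.3,-26,0],-6.5],[[1.3,-29,0],-6.5],[[1.3,-29,0],-6.5]])

```text
t: 38.98
eef_pos: [0.2445, -0.1687, 0.2359]
tool_rot: [0.027, 0.835, 0.542, 0.085]
contact_force: [1.4, 0.7, 0.2]
gripper_width: 1.001
```

```bash
python3 - <<'E'
from h import *
o,p,Rm=state(); print(p,np.round(Rm,3).tolist(),np.round(o["q"],3))
E
```

```text
[ 0.24450077 -0.16867492  0.23590065] [[0.397, 0.901, 0.172], [0.911, -0.41, 0.048], [0.114, 0.138, -0.984]] [ 0.235 -0.326  0.237  2.402 -0.056  0.924  1.647]
```

Emit:
carry_out(deltas=[[[0,-3,0],0],[[0,-6,0],0],[[0,-8,0],0],[[0,-8,0],0],[[0,-8,0],0]])

```text
t: 39.6
eef_pos: [0.1899, -0.1584, 0.2239]
tool_rot: [0.015, 0.836, 0.543, 0.085]
contact_force: [-0.5, 0.0, -0.2]
gripper_width: 0.997
```

```bash
python3 - <<'E'
from h import *
o,p,Rm=state(); print(p,np.round(Rm,3).tolist(),np.round(o["q"],3))
E
```

```text
[ 0.18985602 -0.15840145  0.22389548] [[0.397, 0.904, 0.159], [0.909, -0.411, 0.068], [0.126, 0.118, -0.985]] [ 1.28  -0.335 -0.465  2.433 -0.377  0.985  2.192]
```

```bash
cat >> h.py <<'E'
def gp(P,jaw,msg=""):
    _,p,Rm=state(); go(np.asarray(P)+.029*Rm[:,2],jaw,msg)
E
python3 - <<'E'
from h import *
gp([.53,-.22,.28],-.409+np.pi/2,"hover")
E
```

```text
hover delta [8.6, 33.94, 2.36] turn -0.1 q7 2.19
```

Emit:
carry_out(deltas=[[[1,4,-2],0],[[2,8,-2],0],[[3,13,-2],0],[[4,18,-1],0],[[6,23,0],0],[[7.5,28,1],0],[[8.6,33,2],0],[[8.6,34,2.4],0],[[8.6,34,2.4],0]])

```text
t: 40.72
eef_pos: [0.5354, -0.2182, 0.2502]
tool_rot: [0.014, 0.836, 0.542, 0.085]
contact_force: [-0.4, -0.3, -0.5]
gripper_width: 0.997
```

```bash
python3 - <<'E'
from h import *
o,p,Rm=state(); print(p,np.round(Rm,3).tolist(),np.round(o["q"],3))
rest_look("w13",(.6105,-.2523))
gp([.616,-.2547,.16],-.409+np.pi/2,"hi");gp([.616,-.2547,.052],-.409+np.pi/2,"grip")
E
```

```text
[ 0.53536196 -0.21818255  0.25022592] [[0.397, 0.904, 0.158], [0.909, -0.412, 0.07], [0.128, 0.116, -0.985]] [ 1.     0.331 -0.797  1.813  0.156  0.96   1.317]
exp [292. 243.] spot [([223.0, 286.0], 0.6, [0.582, -0.247, 0.02])]
[ 262  194   60   96 4787] [292.1 237.4]
rect mm ((612.2718505859375, -252.52822875976562), (63.131805419921875, 118.70645904541016), 67.32838439941406)
hi delta [-1.2, 7.83, 12.9] turn -0.2 q7 1.32
grip delta [-2.56, 6.57, 23.54] turn -0.2 q7 1.32
```

Emit:
carry_out(deltas=[[[-0.6,4,5],0],[[-1.2,7.8,10],0],[[-1.2,7.8,13],0],[[-1.8,7.2,18],0],[[-2.3,6.8,22],0],[[-2.6,6.6,23.5],0],[[-2.6,6.6,23.5],0]])

```text
t: 41.7
eef_pos: [0.6199, -0.2537, 0.0241]
tool_rot: [0.015, 0.836, 0.542, 0.085]
contact_force: [0.4, 0.3, -0.7]
gripper_width: 1.0
```

Emit:
carry_out(deltas=[[[0,0,0],0],[[0,0,0],0],[[0,0,0],0],[[0,0,0],0],[[0,0,0],0]], hand=0, newtons=25)

```text
t: 42.32
eef_pos: [0.6212, -0.2538, 0.0259]
tool_rot: [0.016, 0.836, 0.542, 0.085]
contact_force: [-1.2, 1.1, 6.1]
gripper_width: 0.471
```

```bash
python3 - <<'E'
from h import *
o,p,Rm=state(); print(p,p-.029*Rm[:,2],o["contact_force"],o["gripper_width"],np.round(o["q"],2))
J=JY+np.pi/2
for n,x,z in (("up",None,0),("over",.0,.16),("start",.018,.082)):
    if x is None: gp([.57,-.2,.2],J,n)
    else: gp(loc(JO,JY,[x,.08,z]),J,n)
E
```

```text
[ 0.62120661 -0.25376987  0.02593235] [ 0.61657174 -0.25569679  0.05449465] [-1.2437535   1.14316856  6.07359808] 0.471057976339839 [ 0.78  0.73 -0.6   1.77  0.45  0.65  1.14]
up delta [5.04, -4.77, -14.71] turn -13.2 q7 1.14
over delta [38.27, -18.43, -8.04] turn -13.2 q7 1.14
start delta [37.69, -17.63, -0.1] turn -13.2 q7 1.14
```

Emit:
carry_out(deltas=[[[0.6,-0.7,-5],0],[[1.2,-1.4,-10],0],[[5,-4.8,-14.7],-4],[[10,-7.5,-13.5],-8],[[16,-10,-12],-13.2],[[22,-12.5,-11],-13.2],[[28,-14.5,-10],-13.2],[[33,-16.5,-9],-13.2],[[38.2,-18.4,-8],-13.2],[[38.2,-18.4,-8],-13.2]])

```text
t: 43.58
eef_pos: [0.593, 0.1716, 0.1319]
tool_rot: [0.024, 0.765, 0.638, 0.085]
contact_force: [0.1, -1.1, -0.6]
gripper_width: 0.458
```

```bash
python3 - <<'E'
from h import *
o,p,Rm=state(); print(jig(p-.029*Rm[:,2]),np.round(Rm[:,2],3),o["gripper_width"],np.round(o["q"],2))
J=JY+np.pi/2
for n,x,z in (("start",.018,.082),("end",-.003,.055)): gp(loc(JO,JY,[x,.08,z]),J,n)
E
```

```text
[-0.00240024  0.08652493  0.16040056] [ 0.16   0.072 -0.984] 0.4582036026327359 [ 0.19  0.5  -0.74  1.89  0.5   0.75  0.59]
start delta [-1.45, 0.89, 7.95] turn 0.6 q7 0.59
end delta [-1.7, -1.58, 10.3] turn 0.6 q7 0.59
```

Emit:
carry_out(deltas=[[[-0.4,0.5,1],0.6],[[-1,0.9,3],0.6],[[-1.4,0.9,5.5],0.6],[[-1.4,0.9,7.5],0.6],[[-1.45,0.9,8],0.6],[[-1.45,0.9,8.4],0.6],[[-1.45,0.9,8.7],0.6]])

```text
t: 44.45
eef_pos: [0.6117, 0.1617, 0.0471]
tool_rot: [0.024, 0.768, 0.634, 0.083]
contact_force: [-14.9, -5.0, 17.2]
gripper_width: 0.455
```

```bash
python3 - <<'E'
from h import *
o,p,Rm=state(); print(jig(p-.029*Rm[:,2]),o["contact_force"])
J=JY+np.pi/2
for n,x,z in (("start",.018,.074),("mid",.008,.064),("end",-.003,.055)): gp(loc(JO,JY,[x,.08,z]),J,n)
E
```

```text
[0.01778912 0.08023288 0.075688  ] [-14.85208822  -4.97250498  17.15109775]
start delta [-0.04, -0.0, 0.17] turn -0.1 q7 0.5
mid delta [-0.14, -1.13, 1.01] turn -0.1 q7 0.5
end delta [-0.23, -2.35, 1.74] turn -0.1 q7 0.5
```

Emit:
carry_out(deltas=[[[0,-0.4,0.1],0],[[-0.1,-0.8,0.5],0],[[-0.1,-1.1,0.8],0],[[-0.1,-1.4,1.1],0],[[-0.1,-1.4,1.1],0]])

```text
t: 45.08
eef_pos: [0.6007, 0.1637, 0.0357]
tool_rot: [0.025, 0.768, 0.634, 0.084]
contact_force: [-2.7, -3.7, 8.3]
gripper_width: 0.459
```

```bash
python3 - <<'E'
from h import *
o,p,Rm=state(); print(jig(p-.029*Rm[:,2]),o["contact_force"],o["torque"])
J=JY+np.pi/2
for n,x,z in (("end",-.003,.055),): gp(loc(JO,JY,[x,.08,z]),J,n)
E
```

```text
[0.00659036 0.08023942 0.06425954] [-2.66139143 -3.71126934  8.31356993] [-0.73676685  0.27660168 -0.14949869]
end delta [-0.12, -1.08, 0.77] turn -0.1 q7 0.47
```

Emit:
carry_out(deltas=[[[0,-0.4,0.3],0],[[-0.1,-0.8,0.6],0],[[-0.1,-1.1,0.8],0],[[-0.1,-1.1,1.1],0],[[-0.1,-1.1,1.1],0]])

```text
t: 45.7
eef_pos: [0.5912, 0.1654, 0.0231]
tool_rot: [0.025, 0.769, 0.634, 0.084]
contact_force: [-1.7, -3.5, 5.2]
gripper_width: 0.457
```

```bash
python3 - <<'E'
from h import *
k,im=wrist("w14"); o,p,Rm=state(); print(jig(p-.029*Rm[:,2]),o["contact_force"],o["torque"])
s=read_camera("side"); t=read_camera("top")
a=im; b=cv2.resize(s[200:310,240:400],(480,330),interpolation=cv2.INTER_CUBIC)
cv2.imwrite("pics/m14.png",np.vstack([im[60:420,:],np.hstack([b,cv2.resize(t[180:290,240:293],(160,330))])])[...,::-1])
E
```

```text
[-0.00308511  0.08021493  0.0516623 ] [-3.04189053 -2.16493568  4.55504391] [-0.59715837  0.29773706 -0.14209654]
```

View pics/m14.png

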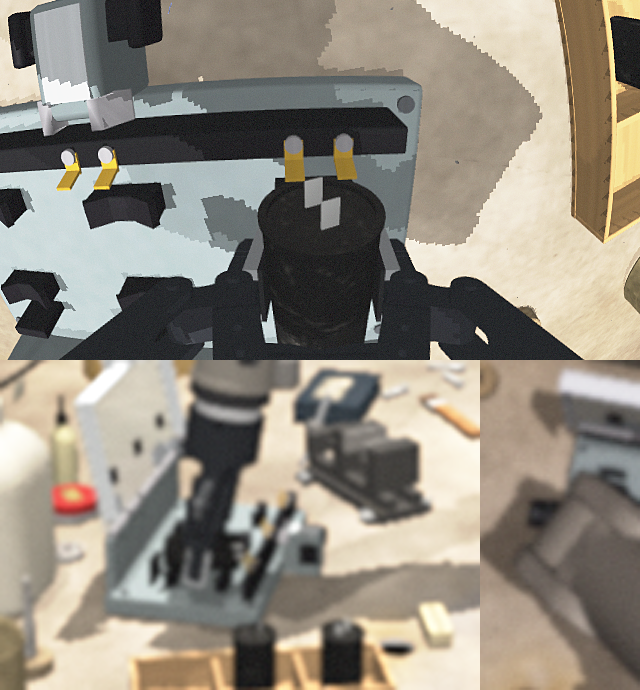

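```bash
python3 - <<'E'
from h import *
k=cal("wrist"); o,p,Rm=state(); m=jig(p-.029*Rm[:,2])
for th in np.arange(0,.9,.1): 
    u=np.array([-np.cos(th),0,np.sin(th)]); n=np.array([np.sin(th),0,np.cos(th)]); q=m+.035*u
    print(round(th,1),[w2pix(k,loc(JO,JY,x),True).round(0).tolist() for x in(q,q+.0198*n,q-.0198*n)])
E
```

```text
0.0 [[318.0, 253.0], [325.0, 285.0], [314.0, 229.0]]
0.1 [[319.0, 259.0], [326.0, 298.0], [314.0, 228.0]]
0.2 [[320.0, 265.0], [327.0, 312.0], [315.0, 229.0]]
0.3 [[321.0, 273.0], [328.0, 326.0], [316.0, 231.0]]
0.4 [[322.0, 282.0], [329.0, 340.0], [317.0, 234.0]]
0.5 [[323.0, 292.0], [330.0, 354.0], [318.0, 238.0]]
0.6 [[324.0, 302.0], [330.0, 368.0], [319.0, 244.0]]
0.7 [[325.0, 314.0], [331.0, 381.0], [320.0, 251.0]]
0.8 [[326.0, 325.0], [331.0, 392.0], [322.0, 260.0]]
```

```bash
python3 - <<'E'
from h import *
J=JY+np.pi/2
for x,z in ((-.003,.078),(.008,.078),(.008,.06),(.008,.0525)): gp(loc(JO,JY,[x,.08,z]),J)
E
```

```text
delta [0.24, 0.39, -2.6] turn -0.1 q7 0.43
 delta [0.24, 1.47, -2.44] turn -0.1 q7 0.43
 delta [0.07, 1.21, -0.67] turn -0.1 q7 0.43
 delta [-0.01, 1.11, 0.07] turn -0.1 q7 0.43
```

Emit:
carry_out(deltas=[[[0.1,0.2,-1.3],0],[[0.2,0.4,-2.6],0],[[0.2,1,-2.5],0],[[0.2,1.5,-2.4],0],[[0.2,1.4,-1.8],0],[[0.1,1.3,-1.2],0],[[0.1,1.2,-0.6],0],[[0,1.2,-0.2],0],[[0,1.1,0.1],0],[[0,1.1,0.1],0]])

```text
t: 47.1
eef_pos: [0.6019, 0.1633, 0.0235]
tool_rot: [0.025, 0.769, 0.634, 0.084]
contact_force: [-0.1, 0.4, -1.5]
gripper_width: 0.456
```

```bash
cat >> h.py <<'E'
def canfit(name,m):
    """dark can's terminal face: bright terminals' centroid near expected spot"""
    k,im=wrist(name); hsv=cv2.cvtColor(im,cv2.COLOR_RGB2HSV)
    g=w2pix(k,loc(JO,JY,m+[-.037,0,.005]),True)
    x0,y0=int(g[0])-45,int(g[1])-45; sub=im[y0:y0+100,x0:x0+90]
    cv2.imwrite(f"pics/{name}c.png",sub[...,::-1]); return k,im,g
E
python3 - <<'E'
from h import *
o,p,Rm=state(); m=jig(p-.029*Rm[:,2]); print(m,o["contact_force"],o["gripper_width"])
k,im=wrist("w15")
for th in(0,.1,.2,.3):
    u=np.array([-np.cos(th),0,np.sin(th)]); n=np.array([np.sin(th),0,np.cos(th)]); q=m+.035*u
    print(th,[w2pix(k,loc(JO,JY,x),True).round(0).tolist() for x in(q,q+.0198*n,q-.0198*n)])
# column profile of brightness along face centre
c=im[200:340,310:335].mean(2); print("rows 200..340/4 min,max"); print([(200+i*4,int(c[i*4].min()),int(c[i*4].max())) for i in range(35)])
E
```

```text
[0.0077812  0.08012198 0.05202238] [-0.10202221  0.4326837  -1.49951365] 0.4563251956432561
0 [[318.0, 253.0], [325.0, 285.0], [314.0, 229.0]]
0.1 [[319.0, 258.0], [326.0, 298.0], [314.0, 228.0]]
0.2 [[320.0, 265.0], [327.0, 311.0], [315.0, 229.0]]
0.3 [[321.0, 273.0], [328.0, 326.0], [316.0, 231.0]]
rows 200..340/4 min,max
[(200, 108, 117), (204, 107, 116), (208, 110, 117), (212, 16, 39), (216, 20, 37), (220, 17, 44), (224, 26, 44), (228, 23, 40), (232, 26, 41), (236, 23, 39), (240, 14, 166), (244, 21, 160), (248, 17, 159), (252, 28, 155), (256, 26, 157), (260, 28, 150), (264, 106, 164), (268, 27, 164), (272, 35, 161), (276, 31, 161), (280, 26, 160), (284, 35, 157), (288, 30, 162), (292, 29, 47), (296, 34, 45), (300, 31, 46), (304, 33, 47), (308, 28, 43), (312, 26, 44), (316, 25, 44), (320, 25, 43), (324, 24, 40), (328, 25, 39), (332, 29, 49), (336, 19, 46)]
```

Emit:
carry_out(deltas=[[[0,-0.1,0.2],0],[[-0.1,-0.1,0.4],0],[[-0.1,-0.1,0.6],0],[[-0.1,-0.1,0.6],0]])

```text
t: 47.65
eef_pos: [0.6021, 0.1634, 0.0186]
tool_rot: [0.025, 0.768, 0.634, 0.084]
contact_force: [-3.0, -1.4, 7.8]
gripper_width: 0.463
```

```bash
python3 - <<'E'
from h import *
o,p,Rm=state(); m=jig(p-.029*Rm[:,2]); print(m,o["contact_force"],o["gripper_width"])
k,im=wrist("w16")
c=im[200:340,310:335].mean(2); print([200+i for i in range(140) if c[i].max()>130][::3])
k0=k
for dz in(0,.004):
  for th in(0,.1,.2,.3):
    u=np.array([-np.cos(th),0,np.sin(th)]); n=np.array([np.sin(th),0,np.cos(th)]); q=m+[0,0,dz]+.035*u
    print(dz,th,[w2pix(k,loc(JO,JY,x),True)[1].round(0) for x in(q,q+.0198*n,q-.0198*n,q+.008*u-.006*n,q+.008*u+.006*n)])
g=cv2.Sobel(cv2.GaussianBlur(cv2.cvtColor(im,cv2.COLOR_RGB2GRAY),(3,3),0),cv2.CV_32F,0,1)
print([(r,int(g[r,285:300].mean()),int(g[r,345:360].mean())) for r in range(205,345) if max(abs(g[r,285:300].mean()),abs(g[r,345:360].mean()))>14])
E
```

```text
[0.00793781 0.08022108 0.04712824] [-2.9980245  -1.37481079  7.76666339] 0.46297882711782296
[232, 235, 238, 241, 244, 247, 250, 253, 256, 259, 262, 265, 268, 271, 274, 277, 280]
0 0 [np.float64(253.0), np.float64(285.0), np.float64(229.0), np.float64(224.0), np.float64(239.0)]
0 0.1 [np.float64(259.0), np.float64(298.0), np.float64(228.0), np.float64(228.0), np.float64(248.0)]
0 0.2 [np.float64(265.0), np.float64(312.0), np.float64(229.0), np.float64(234.0), np.float64(258.0)]
0 0.3 [np.float64(273.0), np.float64(326.0), np.float64(231.0), np.float64(241.0), np.float64(270.0)]
0.004 0 [np.float64(259.0), np.float64(293.0), np.float64(233.0), np.float64(229.0), np.float64(245.0)]
0.004 0.1 [np.float64(265.0), np.float64(306.0), np.float64(233.0), np.float64(233.0), np.float64(254.0)]
0.004 0.2 [np.float64(272.0), np.float64(321.0), np.float64(234.0), np.float64(239.0), np.float64(265.0)]
0.004 0.3 [np.float64(280.0), np.float64(335.0), np.float64(236.0), np.float64(247.0), np.float64(278.0)]
[(207, -1, 18), (208, 4, 20), (209, 17, 1), (210, 21, -31), (211, 3, -47), (212, -26, -59), (213, -51, -106), (214, -97, -139), (215, -196, -95), (216, -247, -33), (217, -145, -15), (218, -16, -20), (219, 10, -23), (220, -3, -22), (221, -5, -22), (222, 0, -21), (223, 2, -19), (224, 2, -19), (225, 0, -18), (226, 0, -22), (227, 1, -30), (228, 0, -22), (238, 14, 2), (239, 14, 6), (243, -15, -8), (244, -10, -14), (249, 13, 14), (296, -14, -1), (316, 16, 1)]
```

Emit:
carry_out(deltas=[[[0,0,0],0],[[0,0,0],0],[[0,0,0],0],[[0.2,0.2,-2],0],[[0.4,0.6,-4],0],[[0.8,1,-8],0],[[0.8,1,-8],0]], hand=0.7)

```text
t: 48.58
eef_pos: [0.603, 0.1652, 0.1046]
tool_rot: [0.027, 0.768, 0.634, 0.088]
contact_force: [-0.1, -1.0, -0.1]
gripper_width: 0.699
```

Emit:
carry_out(deltas=[[[0,0,0],0],[[0,0,0],0],[[0,0,0],0],[[0,0,0],0],[[0,0,0],0]], hand=0)

```text
t: 49.2
eef_pos: [0.6028, 0.1652, 0.1043]
tool_rot: [0.026, 0.768, 0.634, 0.088]
contact_force: [0.6, -0.8, -0.5]
gripper_width: 0.002
```

```bash
cat >> h.py <<'E'
def gt(P,jaw,msg=""):
    _,p,Rm=state(); go(np.asarray(P)+.0085*Rm[:,2],jaw,msg)
E
python3 - <<'E'
from h import *
o,p,Rm=state(); m=jig(p-.0085*Rm[:,2]); print(m,Rm[:,2])
J=JY+np.pi/2
for x,z in ((-.02,.085),(-.02,.072),(.02,.085),(.02,.072)): gt(loc(JO,JY,[x,.08,z]),J)
k,im=wrist("w17")
for q in [(-.035,.08,.076),(.035,.08,.076)]: print(w2pix(k,loc(JO,JY,q),True))
E
```

```text
[0.01123962 0.08409925 0.11264565] [ 0.16785733  0.07040545 -0.98329395]
 delta [-0.69, -3.5, 2.2] turn -0.0 q7 0.55
 delta [-0.82, -3.7, 3.48] turn -0.0 q7 0.55
 delta [-0.69, 0.45, 2.81] turn -0.0 q7 0.55
 delta [-0.82, 0.26, 4.09] turn -0.0 q7 0.55
[302.64069738 179.79919061]
[305.46058497 303.04652543]
```

Emit:
carry_out(deltas=[[[-0.4,-2,0.5],0],[[-0.7,-3.5,1],0],[[-0.7,-3.5,2],0],[[-0.8,-3.6,2.8],0],[[-0.8,-3.7,3.4],0],[[-0.8,-3.7,3.4],0]])

```text
t: 50.0
eef_pos: [0.5722, 0.167, 0.0669]
tool_rot: [0.028, 0.768, 0.634, 0.088]
contact_force: [-12.6, -7.3, 30.4]
gripper_width: 0.004
```

```bash
python3 - <<'E'
from h import *
o,p,Rm=state(); print("tip",jig(p-.0085*Rm[:,2]),o["contact_force"])
J=JY+np.pi/2
for x,z in ((-.02,.1),(.02,.1),(.02,.085),(.02,.073)): gt(loc(JO,JY,[x,.08,z]),J)
E
```

```text
tip [-0.01911915  0.08023997  0.0752775 ] [-12.5877797   -7.30399706  30.35497477]
 delta [0.22, 0.29, -2.45] turn -0.0 q7 0.46
 delta [0.22, 4.25, -1.83] turn -0.0 q7 0.46
 delta [0.08, 4.01, -0.35] turn -0.0 q7 0.46
 delta [-0.04, 3.83, 0.83] turn -0.0 q7 0.46
```

Emit:
carry_out(deltas=[[[0.2,0.3,-2.4],0],[[0.2,2.5,-2.1],0],[[0.2,4.2,-1.8],0],[[0.1,4,-0.4],0],[[0,3.9,0.4],0],[[0,3.8,0.8],0],[[0,3.8,0.8],0]])

```text
t: 50.88
eef_pos: [0.61, 0.16, 0.0671]
tool_rot: [0.029, 0.768, 0.634, 0.087]
contact_force: [-11.8, -6.4, 31.2]
gripper_width: 0.001
```

```bash
python3 - <<'E'
from h import *
o,p,Rm=state(); print("tip",jig(p-.0085*Rm[:,2]),o["contact_force"])
J=JY+np.pi/2
gt(loc(JO,JY,[.02,.08,.13]),J,"up"); go([.40,.20,.25],None,"way"); go([.5285,.353,.24],.18+np.pi/2,"crate b")
E
```

```text
tip [0.01925469 0.08025779 0.07544093] [-11.80073095  -6.37098015  31.15721179]
up delta [0.5, 0.92, -5.35] turn -0.0 q7 0.51
way delta [1.88, -18.27, -21.31] turn 0.0 q7 0.51
crate b delta [19.09, -8.96, -17.13] turn -20.8 q7 0.51
```

```bash
python3 - <<'E'
from h import *
J=.18+np.pi/2
gp([.5285,.3535,.17],J,"hov"); gp([.5285,.3535,.062],J,"grip")
E
```

```text
hov delta [18.46, -10.06, -7.35] turn -20.8 q7 0.51
grip delta [17.41, -11.74, 3.27] turn -20.8 q7 0.51
```

Emit:
carry_out(deltas=[[[0.3,0.5,-3],0],[[0.5,0,-6],0],[[3,-1.5,-9],-4],[[7,-3.5,-9],-12],[[12,-6,-8.5],-20.8],[[16,-9,-8],-20.8],[[18.5,-10,-7.4],-20.8],[[18.5,-10.1,-7.4],-20.8],[[18.5,-10.1,-7.4],-20.8]], hand=1)

```text
t: 52.0
eef_pos: [0.5326, 0.3547, 0.141]
tool_rot: [0.045, 0.641, 0.762, 0.079]
contact_force: [0.9, -0.2, 0.6]
gripper_width: 0.999
```

```bash
python3 - <<'E'
from h import *
J=.18+np.pi/2; o,p,Rm=state(); print(p,Rm[:,2],o["gripper_width"])
gp([.5285,.3535,.12],J,"lo");gp([.5285,.3535,.062],J,"grip")
k,im=wrist("w18"); print("b exp top",w2pix(k,[.529,.3535,.074],True)); hsv=cv2.cvtColor(im,cv2.COLOR_RGB2HSV)
# bay 1 can: silhouette ends seen from here
for q in [(-.035,.08,.056),(.035,.08,.056)]: print(w2pix(k,loc(JO,JY,q),True).round(0))
print([(np.round(d["centre"]).tolist(),round(d["score"],2),pix2w(k,d["centre"][1],d["centre"][0],.06,True).round(3).tolist()) for d in models.spot_in("cap_0_top","wrist")][:5])
E
```

```text
[0.53258659 0.3547462  0.14102805] [ 0.17014329  0.06370941 -0.9833577 ] 0.9992827278817534
lo delta [-0.12, -0.79, 4.89] turn -0.3 q7 0.52
grip delta [-0.32, -1.83, 10.59] turn -0.3 q7 0.52
b exp top [314.15096726 226.3218402 ]
[ 66. 213.]
[ 66. 285.]
[([99.0, 326.0], 0.93, [0.454, 0.348, 0.06])]
```

Emit:
carry_out(deltas=[[[-0.1,-0.8,4.9],0],[[-0.2,-1.4,8],0],[[-0.3,-1.8,10.6],0],[[-0.3,-1.8,10.6],0]])

```text
t: 52.6
eef_pos: [0.5342, 0.3526, 0.0321]
tool_rot: [0.045, 0.642, 0.761, 0.078]
contact_force: [-0.1, -0.1, -0.1]
gripper_width: 1.001
```

Emit:
carry_out(deltas=[[[0,0,0],0],[[0,0,0],0],[[0,0,0],0],[[0,0,0],0],[[0.2,1,-5],0],[[0.4,1.9,-10],0],[[0.7,2.8,-15],0],[[0.7,2.8,-15],0]], hand=0, newtons=25)

```text
t: 53.6
eef_pos: [0.5365, 0.3573, 0.1897]
tool_rot: [0.046, 0.642, 0.761, 0.082]
contact_force: [-0.6, 0.4, -1.8]
gripper_width: 0.456
```

```bash
python3 - <<'E'
from h import *
o,p,Rm=state(); print(p,o["gripper_width"],o["contact_force"])
gp([.5,.06,.24],JY+np.pi/2,"mid"); gp([.53,-.12,.24],-.409+np.pi/2,"look"); 
E
```

```text
[0.53653634 0.35733499 0.18967171] 0.456355565809253 [-0.63380874  0.39677967 -1.79306155]
mid delta [-28.47, -7.45, -4.63] turn 20.4 q7 0.58
look delta [-46.71, -7.46, -5.29] turn 33.3 q7 0.58
```

Emit:
carry_out(deltas=[[[-4,-2,-3],2],[[-9,-4,-4.6],6],[[-14,-5.5,-4.6],10],[[-19,-6.5,-4.6],15],[[-24,-7.3,-4.6],20],[[-29,-7.5,-4.7],22],[[-34,-7.5,-4.9],26],[[-39,-7.5,-5],30],[[-44,-7.5,-5.2],33],[[-46.7,-7.5,-5.3],33.3]])

```text
t: 54.85
eef_pos: [0.5338, -0.1214, 0.2103]
tool_rot: [0.02, 0.834, 0.543, 0.091]
contact_force: [-0.1, 0.8, -0.3]
gripper_width: 0.457
```

```bash
python3 - <<'E'
from h import *
o,p,Rm=state(); print(p,o["gripper_width"],Rm[:,2])
rest_look("w19",(.6105,-.2523))
rc=np.array([.6105,-.2523]); ry=-.409; J=ry+np.pi/2
for x,z in ((.021,.16),(.021,.096)): gp(loc(rc,ry,[x,0,z]),J)
E
```

```text
[ 0.53375615 -0.1214092   0.2102782 ] 0.45737962331056103 [ 0.17306291  0.06475726 -0.98277959]
exp [215. 293.] spot [([283.0, 212.0], 0.92, [0.594, -0.244, 0.02])]
[295 222  54  56 996] [316.6 250.5]
rect mm ((612.8458862304688, -135.21502685546875), (47.052215576171875, 66.91410827636719), 34.094337463378906)
 delta [-9.45, 13.67, 8.6] turn -0.0 q7 1.16
 delta [-10.28, 12.83, 14.88] turn -0.0 q7 1.16
```

```bash
python3 - <<'E'
from h import *
k=cal("wrist"); im=cv2.imread("pics/w19.png")[...,::-1].copy()
hsv=cv2.cvtColor(cv2.medianBlur(im,3),cv2.COLOR_RGB2HSV)
for r in range(225,345,6): print(r,"".join("#" if (int(im[r,c,2])-int(im[r,c,0])>-10) else "." for c in range(150,290,2)), )
E
```

```text
225 ......................................................................
231 ......................................................................
237 ......................................................................
243 .............................###############........................##
249 ..............##############################........................##
255 ...............##############################......................###
261 ...............##############################......................###
267 ................##############################....................####
273 .................#############################....................####
279 .................##############################..................#####
285 ..................#############################..................#####
291 ...................#############################.....##########.######
297 ...................#############################....###########.######
303 ....................##################################################
309 .....................#########################################.#######
315 ......................################################################
321 .......................###############################################
327 .......................#######################################.#######
333 ....................................##################################
339 .......#############.............###################################.#
```

```bash
python3 - <<'E'
from h import *
k=cal("wrist")
A,B,C=[pix2w(k,u,v,.01,True) for u,v in((178,248),(237,241),(196,330))]
print(A.round(4),B.round(4),C.round(4),"AB",np.linalg.norm(A-B),"AC",np.linalg.norm(A-C),"centre",((B+C)/2).round(4),"yaw",np.arctan2(*(C-A)[1::-1]))
E
```

```text
[ 0.5466 -0.2596  0.01  ] [ 0.5676 -0.2006  0.01  ] [ 0.6451 -0.3012  0.01  ] AB 0.06263251331947664 AC 0.10691676996280489 centre [ 0.6064 -0.2509  0.01  ] yaw -0.39964185516758605
```

```bash
python3 - <<'E'
from h import *
rc=np.array([.6095,-.2518]); ry=-.409; J=ry+np.pi/2
for x,z in ((.019,.16),(.019,.094),(.019,.087),(.008,.081),(-.003,.076),(-.014,.069),(-.016,.068)): gp(loc(rc,ry,[x,0,z]),J)
E
```

```text
delta [-9.44, 13.36, 8.55] turn -0.0 q7 1.16
 delta [-10.3, 12.49, 15.04] turn -0.0 q7 1.16
 delta [-10.39, 12.4, 15.73] turn -0.0 q7 1.16
 delta [-10.46, 11.23, 16.17] turn -0.0 q7 1.16
 delta [-10.53, 10.08, 16.52] turn -0.0 q7 1.16
 delta [-10.62, 8.89, 17.06] turn -0.0 q7 1.16
 delta [-10.63, 8.68, 17.13] turn -0.0 q7 1.16
```

Emit:
carry_out(deltas=[[[-5,6,3],0],[[-9.4,12,7],0],[[-9.4,13.4,8.6],0],[[-9.9,12.9,12],0],[[-10.3,12.5,14.5],0],[[-10.3,12.5,15],0],[[-10.4,12.4,15.4],0],[[-10.4,12.4,15.7],0],[[-10.4,12,15.9],0],[[-10.5,11.4,16.1],0]])

```text
t: 56.2
eef_pos: [0.6314, -0.257, 0.0591]
tool_rot: [0.027, 0.834, 0.542, 0.096]
contact_force: [8.9, -6.7, 18.0]
gripper_width: 0.456
```

```bash
python3 - <<'E'
from h import *
o,p,Rm=state(); print(p,o["gripper_width"],Rm[:,2],o["contact_force"])
rc=np.array([.6095,-.2518]); ry=-.409; J=ry+np.pi/2
for x,z in ((.008,.081),(-.003,.076),(-.014,.069),(-.016,.067),(-.016,.16)): gp(loc(rc,ry,[x,0,z]),J)
E
```

```text
[ 0.63135917 -0.25698261  0.05905928] 0.45594914114431073 [ 0.19022862  0.05835047 -0.98000423] [ 8.91650607 -6.71726736 17.9558417 ]
 delta [-0.1, -1.06, 0.49] turn 0.0 q7 1.21
 delta [-0.17, -2.22, 0.81] turn 0.0 q7 1.21
 delta [-0.26, -3.41, 1.33] turn 0.0 q7 1.21
 delta [-0.29, -3.64, 1.49] turn 0.0 q7 1.21
 delta [0.93, -2.25, -7.62] turn 0.0 q7 1.21
```

Emit:
carry_out(deltas=[[[0,-0.5,0.3],0],[[-0.1,-1.1,0.5],0],[[-0.1,-1.6,0.7],0],[[-0.2,-2.2,0.8],0],[[-0.2,-2.8,1.1],0],[[-0.3,-3.4,1.3],0],[[-0.3,-3.6,1.5],0],[[-0.3,-3.6,1.5],0]])

```text
t: 57.2
eef_pos: [0.6015, -0.244, 0.039]
tool_rot: [0.028, 0.834, 0.542, 0.097]
contact_force: [0.6, -2.8, 4.0]
gripper_width: 0.457
```

Emit:
carry_out(deltas=[[[0,0,0],0],[[0,0,0],0],[[0,0,0],0],[[0,0,0],0],[[0,0,0],0]], hand=0.85)

```text
t: 57.82
eef_pos: [0.6014, -0.2439, 0.0389]
tool_rot: [0.028, 0.834, 0.542, 0.097]
contact_force: [-0.6, -0.6, -0.7]
gripper_width: 0.85
```

```bash
python3 - <<'E'
from h import *
o,p,Rm=state(); print(p,o["gripper_width"],Rm[:,2],o["contact_force"])
rc=np.array([.6095,-.2518]); ry=-.409; J=ry+np.pi/2
for x,z in ((-.012,.12),(.0065,.12),(.0065,.053)): gp(loc(rc,ry,[x,0,z]),J)
E
```

```text
[ 0.60139227 -0.24389226  0.03894215] 0.8500575150066418 [ 0.1916858   0.05787816 -0.97974827] [-0.59036628 -0.56963547 -0.7042929 ]
 delta [0.66, 1.1, -5.12] turn 0.0 q7 1.19
 delta [0.66, 2.93, -4.83] turn 0.0 q7 1.19
 delta [-0.22, 1.91, 1.73] turn 0.0 q7 1.19
```

Emit:
carry_out(deltas=[[[0,0.6,0.5],0],[[-0.1,1.3,1.1],0],[[-0.2,1.9,1.7],0],[[-0.2,1.9,1.7],0],[[-0.2,1.9,1.7],0]])

```text
t: 58.45
eef_pos: [0.6209, -0.2524, 0.0248]
tool_rot: [0.028, 0.834, 0.542, 0.097]
contact_force: [0.0, -0.5, 0.3]
gripper_width: 0.845
```

Emit:
carry_out(deltas=[[[0,0,0],0],[[0,0,0],0],[[0,0,0],0],[[0,0,0],0],[[0,0,0],0]], hand=0, newtons=25)

```text
t: 59.08
eef_pos: [0.6215, -0.2518, 0.0253]
tool_rot: [0.028, 0.834, 0.542, 0.097]
contact_force: [-0.7, 2.9, 5.4]
gripper_width: 0.459
```

```bash
python3 - <<'E'
from h import *
o,p,Rm=state(); print(p,p-.029*Rm[:,2],o["gripper_width"],Rm[:,2],o["contact_force"])
J=JY+np.pi/2
gp([.61,-.25,.17],J,"up")
for x,z in ((.0,.17),(.018,.09),(.017,.075),(.0065,.064),(-.003,.052)): gp(loc(JO,JY,[x,0,z]),J)
E
```

```text
[ 0.6214823  -0.25181599  0.02528869] [ 0.61590128 -0.25351167  0.05369603] 0.4585372492520086 [ 0.19244868  0.05847192 -0.97956344] [-0.74279312  2.88585153  5.41957901]
up delta [1.62, 1.1, -11.49] turn -12.9 q7 1.19
 delta [30.64, -15.75, -10.21] turn -12.9 q7 1.19
 delta [29.98, -15.25, -2.05] turn -12.9 q7 1.19
 delta [29.77, -15.57, -0.6] turn -12.9 q7 1.19
 delta [29.39, -16.74, 0.29] turn -12.9 q7 1.19
 delta [29.02, -17.84, 1.3] turn -12.9 q7 1.19
```

Emit:
carry_out(deltas=[[[0.7,0.5,-5],0],[[1.5,1,-11],0],[[6,-1.5,-11.5],-4],[[11,-4.5,-11.3],-8],[[16,-7.5,-11],-12.9],[[21,-10.5,-10.7],-12.9],[[26,-13.5,-10.4],-12.9],[[30.6,-15.7,-10.2],-12.9],[[30.6,-15.7,-10.2],-12.9],[[30.6,-15.7,-10.2],-12.9]])

```text
t: 60.32
eef_pos: [0.5806, 0.0838, 0.1409]
tool_rot: [0.039, 0.768, 0.632, 0.092]
contact_force: [1.1, -0.1, -0.7]
gripper_width: 0.457
```

```bash
python3 - <<'E'
from h import *
o,p,Rm=state(); print(jig(p-.029*Rm[:,2]),o["gripper_width"],Rm[:,2])
J=JY+np.pi/2
for x,z in ((.018,.09),(.017,.076),(.0065,.064),(-.003,.052)): gp(loc(JO,JY,[x,0,z]),J)
E
```

```text
[ 0.00042872 -0.00181295  0.16936576] 0.4574803539795637 [ 0.19135707  0.05691939 -0.97986869]
 delta [-0.55, 0.32, 8.11] turn -0.1 q7 0.77
 delta [-0.68, -0.02, 9.46] turn -0.1 q7 0.77
 delta [-0.79, -1.27, 10.45] turn -0.1 q7 0.77
 delta [-0.91, -2.42, 11.46] turn -0.1 q7 0.77
```

Emit:
carry_out(deltas=[[[-0.3,0.4,4],0],[[-0.5,0.3,8],0],[[-0.6,0.1,9],0],[[-0.7,0,9.4],0],[[-0.7,-0.4,9.8],0],[[-0.8,-0.9,10.2],0],[[-0.8,-1.3,10.5],0],[[-0.8,-1.8,11],0],[[-0.9,-2.4,11.4],0],[[-0.9,-2.4,11.5],0]])

```text
t: 61.58
eef_pos: [0.5783, 0.0859, 0.0245]
tool_rot: [0.04, 0.768, 0.632, 0.093]
contact_force: [-3.1, -1.9, 6.3]
gripper_width: 0.456
```

```bash
python3 - <<'E'
from h import *
o,p,Rm=state(); print(jig(p-.029*Rm[:,2]),o["gripper_width"],Rm[:,2],o["contact_force"])
k,im=wrist("w20"); c=im[200:420,310:335].mean(2); print([200+i for i in range(220) if c[i].max()>130][::4])
J=JY+np.pi/2
for x,z in ((-.003,.078),(.008,.078),(.008,.06),(.008,.052),(.008,.0465)): gp(loc(JO,JY,[x,0,z]),J)
E
```

```text
[-0.00230474 -0.00013778  0.05289914] 0.45590499839947857 [ 0.19317825  0.05620952 -0.97955227] [-3.0512337  -1.9403744   6.27247248]
[238, 242, 246, 250, 254, 258, 262, 266, 270, 274, 278, 282, 286, 290]
 delta [0.24, 0.4, -2.49] turn -0.1 q7 0.58
 delta [0.24, 1.48, -2.29] turn -0.1 q7 0.58
 delta [0.08, 1.16, -0.53] turn -0.1 q7 0.58
 delta [0.0, 1.02, 0.25] turn -0.1 q7 0.58
 delta [-0.05, 0.92, 0.79] turn -0.1 q7 0.58
```

Same signature as the first can (rows 240–290). Repeat the lift, shift and press, then open and probe.

Emit:
carry_out(deltas=[[[0.1,0.2,-1.3],0],[[0.2,0.4,-2.5],0],[[0.2,1,-2.4],0],[[0.2,1.5,-2.3],0],[[0.1,1.3,-1.2],0],[[0.1,1.2,-0.5],0],[[0,1.1,0],0],[[0,1,0.3],0],[[0,0.9,0.6],0],[[0,0.9,0.8],0]])

```text
t: 62.88
eef_pos: [0.5882, 0.0844, 0.0186]
tool_rot: [0.04, 0.768, 0.632, 0.092]
contact_force: [-8.0, -3.1, 19.7]
gripper_width: 0.455
```

Emit:
carry_out(deltas=[[[0,0,0],0],[[0,0,0],0],[[0,0,0],0],[[0.2,0.2,-2],0],[[0.4,0.6,-4],0],[[0.8,1,-8],0],[[0.8,1,-8],0]], hand=0.7)

```text
t: 63.75
eef_pos: [0.5859, 0.0866, 0.1025]
tool_rot: [0.041, 0.768, 0.632, 0.095]
contact_force: [0.3, -0.3, -0.8]
gripper_width: 0.701
```

```bash
python3 - <<'E'
from h import *
o,p,Rm=state(); print(p,Rm[:,2])
J=JY+np.pi/2
for x,z in ((-.02,.085),(-.02,.073),(-.02,.1),(.02,.1),(.02,.073)): gt(loc(JO,JY,[x,0,z]),J)
E
```

```text
[0.58588017 0.08662475 0.1024715 ] [ 0.1981072   0.05619707 -0.97856805]
 delta [-0.62, -3.28, 1.96] turn -0.1 q7 0.7
 delta [-0.73, -3.5, 3.13] turn -0.1 q7 0.7
 delta [-0.48, -3.01, 0.49] turn -0.1 q7 0.7
 delta [-0.48, 0.92, 1.23] turn -0.1 q7 0.7
 delta [-0.73, 0.43, 3.87] turn -0.1 q7 0.7
```

Emit:
carry_out(deltas=[[[-0.2,-1,0],0],[[-0.4,-2.2,0.3],0],[[-0.5,-3,0.5],0],[[-0.5,-3,0.5],0],[[-0.6,-3.2,1.5],0],[[-0.7,-3.4,2.5],0],[[-0.7,-3.5,3],0],[[-0.7,-3.5,3.1],0]], hand=0)

```text
t: 64.75
eef_pos: [0.5571, 0.0881, 0.0669]
tool_rot: [0.043, 0.768, 0.632, 0.094]
contact_force: [-18.6, -5.9, 41.8]
gripper_width: -0.0
```

```bash
python3 - <<'E'
from h import *
o,p,Rm=state(); print("tip",jig(p-.0085*Rm[:,2]),o["contact_force"],Rm[:,2])
J=JY+np.pi/2
for x,z in ((-.02,.1),(.02,.1),(.02,.073)): gt(loc(JO,JY,[x,0,z]),J)
E
```

```text
tip [-1.99569686e-02  4.67595927e-05  7.52271464e-02] [-18.56934677  -5.88964628  41.83977404] [ 0.19877393  0.05331849 -0.97859392]
 delta [0.22, 0.45, -2.43] turn -0.1 q7 0.61
 delta [0.23, 4.38, -1.68] turn -0.1 q7 0.61
 delta [-0.02, 3.89, 0.96] turn -0.1 q7 0.61
```

Emit:
carry_out(deltas=[[[0.2,0.4,-2.4],0],[[0.2,2.5,-2.1],0],[[0.2,4.4,-1.7],0],[[0.1,4.2,-0.6],0],[[0,4,0.4],0],[[0,3.9,0.8],0],[[0,3.9,0.9],0]])

```text
t: 65.62
eef_pos: [0.5957, 0.0808, 0.0671]
tool_rot: [0.044, 0.768, 0.632, 0.093]
contact_force: [-16.4, -5.4, 36.8]
gripper_width: 0.001
```

```bash
python3 - <<'E'
from h import *
o,p,Rm=state(); print("tip",jig(p-.0085*Rm[:,2]),o["contact_force"],Rm[:,2])
gt(loc(JO,JY,[.01,0.01,.15]),None,"up"); J=.18+np.pi/2
gp([.456,.346,.17],J,"hov c"); gp([.456,.346,.062],J,"grip c")
E
```

```text
tip [ 1.93445161e-02 -7.38507164e-05  7.54003881e-02] [-16.40145348  -5.43797109  36.83858665] [ 0.19915674  0.0506324  -0.97865875]
up delta [1.66, 0.45, -7.39] turn 0.0 q7 0.66
hov c delta [24.32, -16.74, -8.61] turn -20.9 q7 0.66
grip c delta [23.37, -18.75, 1.96] turn -20.9 q7 0.66
```

Emit:
carry_out(deltas=[[[0.6,0.2,-4],0],[[2,0,-7.5],0],[[6,-2,-9],-5],[[10,-5,-9],-12],[[14,-8,-9],-20.9],[[18,-11.5,-8.8],-20.9],[[22,-15,-8.6],-20.9],[[24.3,-16.7,-8.6],-20.9],[[24.3,-16.7,-8.6],-20.9],[[24.3,-16.7,-8.6],-20.9]], hand=1)

```text
t: 66.88
eef_pos: [0.4618, 0.346, 0.1407]
tool_rot: [0.06, 0.64, 0.761, 0.083]
contact_force: [-0.3, -0.4, 0.3]
gripper_width: 1.0
```

```bash
python3 - <<'E'
from h import *
J=.18+np.pi/2; o,p,Rm=state(); print(p,Rm[:,2],o["gripper_width"])
gp([.456,.346,.12],J,"lo");gp([.456,.346,.062],J,"grip")
k,im=wrist("w21")
print([(np.round(d["centre"]).tolist(),round(d["score"],2),pix2w(k,d["centre"][1],d["centre"][0],.07,True).round(3).tolist()) for d in models.spot_in("cap_0_top","wrist")][:5])
E
```

```text
[0.46182051 0.34604656 0.14070991] [ 0.19841864  0.04896585 -0.97889345] 1.000360983069721
lo delta [0.07, -0.98, 4.81] turn -0.4 q7 0.43
grip delta [-0.02, -2.17, 10.49] turn -0.4 q7 0.43
[([203.0, 321.0], 0.67, [0.446, 0.346, 0.07]), ([314.0, 90.0], 0.29, [0.573, 0.171, 0.07])]
```

Emit:
carry_out(deltas=[[[0,-1.1,4.8],0],[[0,-1.8,8],0],[[0,-2.4,10.5],0],[[0,-2.4,10.5],0]])

```text
t: 67.47
eef_pos: [0.4598, 0.3446, 0.0316]
tool_rot: [0.061, 0.641, 0.76, 0.081]
contact_force: [0.0, -0.4, 0.6]
gripper_width: 0.997
```

Emit:
carry_out(deltas=[[[0,0,0],0],[[0,0,0],0],[[0,0,0],0],[[0,0,0],0],[[0.1,1,-5],0],[[0.2,2,-10],0],[[0.3,3,-15],0],[[0.3,3,-15],0]], hand=0, newtons=25)

```text
t: 68.47
eef_pos: [0.4605, 0.3477, 0.1891]
tool_rot: [0.061, 0.641, 0.76, 0.085]
contact_force: [-0.0, 0.1, -1.7]
gripper_width: 0.453
```

```bash
python3 - <<'E'
from h import *
o,p,Rm=state(); print(p,o["gripper_width"],o["contact_force"])
gp([.48,.06,.24],JY+np.pi/2,"mid"); gp([.53,-.12,.24],-.409+np.pi/2,"look"); 
E
```

```text
[0.46050792 0.34773734 0.18907131] 0.4531439166606475 [-0.04740571  0.05579109 -1.70501647]
mid delta [-28.6, -1.74, -3.14] turn 20.3 q7 0.5
look delta [-47.19, 0.15, -3.03] turn 33.2 q7 0.5
```

Emit:
carry_out(deltas=[[[-5,-0.5,-3],2],[[-10,-1,-3.1],6],[[-15,-1.3,-3.1],10],[[-20,-1.6,-3.1],15],[[-25,-1.7,-3.1],19],[[-30,-1.7,-3.1],23],[[-35,-1.2,-3.1],27],[[-40,-0.6,-3],31],[[-45,0,-3],33],[[-47.2,0.1,-3],33.2]])

```text
t: 69.72
eef_pos: [0.5349, -0.1222, 0.2097]
tool_rot: [0.034, 0.833, 0.543, 0.098]
contact_force: [-0.1, 0.5, -0.9]
gripper_width: 0.456
```

```bash
python3 - <<'E'
from h import *
k,im=wrist("w22"); o,p,Rm=state(); print(p,o["gripper_width"],Rm[:,2])
for q in[(-.055,.032),(-.055,-.032),(.055,-.032),(.055,.032)]: print(w2pix(k,loc([.6075,-.2512],-.405,[*q,.01]),True).round(0))
for r in range(225,355,8): print(r,"".join("#" if (int(im[r,c,2])-int(im[r,c,0])>-10) else "." for c in range(150,290,2)), )
rc=np.array([.6095,-.2518]); ry=-.409; J=ry+np.pi/2
for x,z in ((.019,.16),(.019,.094),(.019,.087),(.008,.081),(-.003,.076),(-.014,.069),(-.016,.068)): gp(loc(rc,ry,[x,0,z]),J)
E
```

```text
[ 0.53511673 -0.12440471  0.20958889] 0.45206691679473515 [ 0.20104524  0.04842757 -0.97838417]
[238. 235.]
[177. 239.]
[195. 323.]
[249. 320.]
225 ......................................................................
233 ...........................################...........................
241 .............###############################........................##
249 ..............###############################......................###
257 ................##############################.....................###
265 .................##############################...................####
273 ..................##############################.................#####
281 ...................##############################................#####
289 ...................###############################....########..##.###
297 ......................############################..##################
305 .......................###############################################
313 ........................##############################################
321 ..........................########.......#############################
329 .......................................###############################
337 ...........######.................####################################
345 ...##################.........########################################
353 ######################################################################
 delta [-9.32, 12.95, 8.94] turn 0.1 q7 1.22
 delta [-10.15, 11.87, 15.4] turn 0.1 q7 1.22
 delta [-10.23, 11.75, 16.09] turn 0.1 q7 1.22
 delta [-10.31, 10.57, 16.49] turn 0.1 q7 1.22
 delta [-10.37, 9.4, 16.8] turn 0.1 q7 1.22
 delta [-10.45, 8.2, 17.3] turn 0.1 q7 1.22
 delta [-10.46, 7.99, 17.37] turn 0.1 q7 1.22
```

```bash
python3 - <<'E'
from h import *
k=cal("wrist"); im=cv2.imread("pics/w22.png")[...,::-1].astype(int); m=(im[...,2]-im[...,0]>-10)
L=np.array([pix2w(k,150+np.argmax(m[r,150:290]),r,.01,True)[:2] for r in range(244,316,3)])
f=lambda P:(P.mean(0),np.linalg.svd(P-P.mean(0))[2][0])
Tp=np.array([pix2w(k,c,215+np.argmax(m[215:280,c]),.01,True)[:2] for c in range(180,234,3)])
for n,P in(("left(-y side)",L),("top(-x side)",Tp)):
    c,d=f(P); print(n,c.round(4),np.degrees(np.arctan2(d[1],d[0])).round(1))
(c1,d1),(c2,d2)=f(L),f(Tp); a=np.linalg.solve(np.array([d1,-d2]).T,c2-c1); A=c1+a[0]*d1; print("corner",A.round(4))
x=d1*np.sign(d1[0]); y=np.array([-x[1],x[0]]); print("centre",(A+.055*x+.032*y).round(4),np.arctan2(x[1],x[0]))
E
```

```text
left(-y side) [ 0.5905 -0.2788] -19.1
top(-x side) [ 0.5526 -0.2309] 72.5
corner [ 0.5427 -0.2623]
centre [ 0.6051 -0.25  ] -0.33263348377715357
```

```bash
python3 - <<'E'
from h import *
rc=np.array([.608,-.251]); ry=-.335; J=ry+np.pi/2
for x,z in ((.019,.16),(.019,.094),(.019,.087),(.008,.081),(-.003,.076),(-.014,.069),(-.016,.067)): gp(loc(rc,ry,[x,0,z]),J)
E
```

```text
delta [-9.16, 12.77, 8.93] turn -4.1 q7 1.22
 delta [-9.99, 11.69, 15.39] turn -4.1 q7 1.22
 delta [-10.08, 11.58, 16.08] turn -4.1 q7 1.22
 delta [-10.23, 10.4, 16.47] turn -4.1 q7 1.22
 delta [-10.37, 9.24, 16.77] turn -4.1 q7 1.22
 delta [-10.54, 8.04, 17.26] turn -4.1 q7 1.22
 delta [-10.58, 7.81, 17.42] turn -4.1 q7 1.22
```

Emit:
carry_out(deltas=[[[-5,6,3],-2],[[-9.1,12,7],-4.1],[[-9.2,12.8,8.9],-4.1],[[-9.6,12.2,12.5],-4.1],[[-10,11.7,15],-4.1],[[-10,11.7,15.4],-4.1],[[-10.1,11.6,15.8],-4.1],[[-10.1,11.6,16.1],-4.1],[[-10.1,11.2,16.3],-4.1],[[-10.2,10.5,16.5],-4.1]])

```text
t: 71.03
eef_pos: [0.6303, -0.2557, 0.0588]
tool_rot: [0.046, 0.813, 0.571, 0.102]
contact_force: [9.7, -8.0, 22.5]
gripper_width: 0.46
```

```bash
python3 - <<'E'
from h import *
o,p,Rm=state(); print(p,o["gripper_width"],Rm[:,2],o["contact_force"])
rc=np.array([.608,-.251]); ry=-.335; J=ry+np.pi/2
for x,z in ((.008,.081),(-.003,.076),(-.014,.069),(-.016,.067)): gp(loc(rc,ry,[x,0,z]),J)
E
```

```text
[ 0.63032314 -0.25568372  0.05881064] 0.4598087875695049 [ 0.21775519  0.04182779 -0.97510672] [ 9.70603685 -8.03868032 22.45773525]
 delta [-0.04, -1.01, 0.42] turn -0.0 q7 1.36
 delta [-0.1, -2.18, 0.7] turn -0.0 q7 1.36
 delta [-0.18, -3.39, 1.17] turn -0.0 q7 1.36
 delta [-0.2, -3.63, 1.33] turn -0.0 q7 1.36
```

Emit:
carry_out(deltas=[[[0,-0.5,0.2],0],[[0,-1,0.4],0],[[-0.1,-1.6,0.6],0],[[-0.1,-2.2,0.7],0],[[-0.1,-2.8,1],0],[[-0.2,-3.4,1.2],0],[[-0.2,-3.6,1.3],0],[[-0.2,-3.6,1.3],0]])

```text
t: 72.03
eef_pos: [0.6001, -0.2449, 0.0401]
tool_rot: [0.047, 0.813, 0.571, 0.102]
contact_force: [1.7, -1.9, 4.5]
gripper_width: 0.452
```

Emit:
carry_out(deltas=[[[0,0,0],0],[[0,0,0],0],[[0,0,0],0],[[0,0,0],0],[[0,0,0],0]], hand=0.85)

```text
t: 72.65
eef_pos: [0.6, -0.2448, 0.04]
tool_rot: [0.047, 0.813, 0.571, 0.102]
contact_force: [-0.1, 0.1, 0.1]
gripper_width: 0.849
```

```bash
python3 - <<'E'
from h import *
o,p,Rm=state(); print(p,o["gripper_width"],Rm[:,2],o["contact_force"])
rc=np.array([.608,-.251]); ry=-.335; J=ry+np.pi/2
for x,z in ((.0065,.0535),): gp(loc(rc,ry,[x,0,z]),J)
k,im=wrist("w23"); c=im[200:440,305:340].mean(2); print([200+i for i in range(240) if c[i].max()>130][::4])
E
```

```text
[ 0.59997735 -0.24480244  0.03996435] 0.8493968139486001 [ 0.21925905  0.04099162 -0.97480519] [-0.13004092  0.08867043  0.09130404]
 delta [-0.17, 1.85, 1.86] turn -0.0 q7 1.34
[322, 327, 331, 356, 392, 396, 400, 404, 408]
```

Emit:
carry_out(deltas=[[[0,0.6,0.6],0],[[-0.1,1.2,1.2],0],[[-0.2,1.8,1.8],0],[[-0.2,1.8,1.8],0],[[-0.2,1.8,1.8],0]])

```text
t: 73.32
eef_pos: [0.6197, -0.2521, 0.0255]
tool_rot: [0.046, 0.813, 0.571, 0.102]
contact_force: [0.5, -0.0, -0.1]
gripper_width: 0.852
```

Emit:
carry_out(deltas=[[[0,0,0],0],[[0,0,0],0],[[0,0,0],0],[[0,0,0],0],[[0,0,0],0]], hand=0, newtons=25)

```text
t: 73.95
eef_pos: [0.6204, -0.2515, 0.0261]
tool_rot: [0.047, 0.813, 0.571, 0.103]
contact_force: [-0.2, 3.0, 4.8]
gripper_width: 0.459
```

```bash
python3 - <<'E'
from h import *
o,p,Rm=state(); print(p-.029*Rm[:,2],o["gripper_width"],Rm[:,2],o["contact_force"])
J=JY+np.pi/2
gp([.61,-.25,.17],J,"up")
gp(loc(JO,JY,[0,-.08,.17]),J)
E
```

```text
[ 0.61403401 -0.25272101  0.05436523] 0.4590206771157545 [ 0.2201475   0.04143855 -0.97458603] [-0.17356354  3.01868464  4.8363422 ]
up delta [1.44, 1.77, -11.35] turn -8.7 q7 1.34
 delta [23.78, -11.55, -11.38] turn -8.7 q7 1.34
```

Emit:
carry_out(deltas=[[[0.7,0.9,-5.5],0],[[1.4,1.7,-11.4],0],[[6,-1,-11.4],-4],[[11,-4,-11.4],-8.7],[[16,-7,-11.4],-8.7],[[21,-10,-11.4],-8.7],[[23.8,-11.5,-11.4],-8.7],[[23.8,-11.5,-11.4],-8.7],[[23.8,-11.5,-11.4],-8.7]])

```text
t: 75.08
eef_pos: [0.5671, 0.0051, 0.1417]
tool_rot: [0.054, 0.768, 0.631, 0.098]
contact_force: [0.6, -0.2, -0.0]
gripper_width: 0.458
```

```bash
python3 - <<'E'
from h import *
o,p,Rm=state(); print(jig(p-.029*Rm[:,2]),o["gripper_width"],Rm[:,2])
J=JY+np.pi/2
for x,z in ((.018,.09),(.017,.076),(.0065,.064),(-.003,.052)): gp(loc(JO,JY,[x,-.08,z]),J)
E
```

```text
[ 0.00057309 -0.08129572  0.16992852] 0.4575601918366882 [ 0.21937449  0.04028948 -0.97480849]
 delta [-0.52, 0.04, 8.16] turn -0.2 q7 1.0
 delta [-0.64, -0.34, 9.51] turn -0.2 q7 1.0
 delta [-0.74, -1.62, 10.46] turn -0.2 q7 1.0
 delta [-0.84, -2.8, 11.43] turn -0.2 q7 1.0
```

Emit:
carry_out(deltas=[[[-0.3,0.2,4],0],[[-0.5,0,8],0],[[-0.6,-0.2,9],0],[[-0.6,-0.3,9.5],0],[[-0.7,-0.7,9.8],0],[[-0.7,-1.2,10.2],0],[[-0.7,-1.6,10.5],0],[[-0.8,-2.2,11],0],[[-0.8,-2.8,11.4],0],[[-0.8,-2.8,11.5],0]])

```text
t: 76.32
eef_pos: [0.5649, 0.0069, 0.0246]
tool_rot: [0.055, 0.768, 0.63, 0.099]
contact_force: [-1.5, -1.6, 5.5]
gripper_width: 0.456
```

```bash
python3 - <<'E'
from h import *
o,p,Rm=state(); print(jig(p-.029*Rm[:,2]),o["gripper_width"],Rm[:,2],o["contact_force"])
k,im=wrist("w24"); c=im[200:420,310:335].mean(2); print([200+i for i in range(220) if c[i].max()>130][::4])
J=JY+np.pi/2
for x,z in ((-.003,.078),(.008,.078),(.008,.06),(.008,.052),(.008,.0465)): gp(loc(JO,JY,[x,-.08,z]),J)
E
```

```text
[-0.00202484 -0.07991659  0.05284582] 0.4557111618896432 [ 0.22170414  0.03944541 -0.97431583] [-1.49719182 -1.63803939  5.53353982]
[249, 253, 257, 261, 265, 269, 273, 277, 281, 285, 289, 293, 297, 301]
 delta [0.2, 0.45, -2.49] turn -0.2 q7 0.81
 delta [0.21, 1.53, -2.26] turn -0.2 q7 0.81
 delta [0.06, 1.15, -0.51] turn -0.2 q7 0.81
 delta [-0.01, 0.98, 0.27] turn -0.2 q7 0.81
 delta [-0.05, 0.87, 0.81] turn -0.2 q7 0.81
```

Emit:
carry_out(deltas=[[[0.1,0.2,-1.3],0],[[0.2,0.4,-2.5],0],[[0.2,1,-2.4],0],[[0.2,1.5,-2.3],0],[[0.1,1.3,-1.2],0],[[0.1,1.2,-0.5],0],[[0,1.1,0],0],[[0,1,0.3],0],[[0,0.9,0.6],0],[[0,0.9,0.8],0]])

```text
t: 77.62
eef_pos: [0.5748, 0.0052, 0.0189]
tool_rot: [0.056, 0.768, 0.63, 0.098]
contact_force: [-6.2, -1.4, 10.1]
gripper_width: 0.455
```

Emit:
carry_out(deltas=[[[0,0,0],0],[[0,0,0],0],[[0,0,0],0],[[0.2,0.2,-2],0],[[0.4,0.6,-4],0],[[0.6,1.2,-8],0],[[0.6,1.2,-8],0]], hand=0.7)

```text
t: 78.5
eef_pos: [0.5718, 0.0057, 0.1028]
tool_rot: [0.057, 0.768, 0.63, 0.1]
contact_force: [0.5, -0.8, -0.2]
gripper_width: 0.698
```

```bash
python3 - <<'E'
from h import *
o,p,Rm=state(); print(p,Rm[:,2])
J=JY+np.pi/2
for x,z in ((-.02,.1),(-.02,.085),(-.02,.073)): gt(loc(JO,JY,[x,-.08,z]),J)
E
```

```text
[0.57184416 0.00568558 0.10275341] [ 0.22651883  0.03860007 -0.97324162]
 delta [-0.28, -3.1, 0.43] turn -0.3 q7 0.93
 delta [-0.4, -3.42, 1.89] turn -0.3 q7 0.93
 delta [-0.5, -3.67, 3.05] turn -0.3 q7 0.93
```

Emit:
carry_out(deltas=[[[-0.1,-1,0],0],[[-0.2,-2.2,0.3],0],[[-0.3,-3.1,0.4],0],[[-0.3,-3.1,0.4],0],[[-0.4,-3.3,1.4],0],[[-0.5,-3.5,2.4],0],[[-0.5,-3.6,2.9],0],[[-0.5,-3.7,3],0]], hand=0)

```text
t: 79.5
eef_pos: [0.5432, 0.0088, 0.067]
tool_rot: [0.059, 0.768, 0.63, 0.101]
contact_force: [-14.6, -4.3, 38.0]
gripper_width: -0.001
```

```bash
python3 - <<'E'
from h import *
o,p,Rm=state(); print("tip",jig(p-.0085*Rm[:,2]),o["contact_force"],Rm[:,2])
J=JY+np.pi/2
for x,z in ((-.02,.1),(.02,.1),(.02,.073)): gt(loc(JO,JY,[x,-.08,z]),J)
E
```

```text
tip [-0.01939656 -0.08037377  0.07529834] [-14.62891824  -4.28538296  37.95427734] [ 0.22838032  0.03642353 -0.97289041]
 delta [0.24, 0.48, -2.41] turn -0.3 q7 0.84
 delta [0.25, 4.38, -1.54] turn -0.3 q7 0.84
 delta [0.04, 3.79, 1.09] turn -0.3 q7 0.84
```

Emit:
carry_out(deltas=[[[0.4,1.3,-6],0],[[0.9,2.6,-12],0],[[1.5,4,-18],0],[[1.5,10,-16.7],0],[[1.5,16,-15.3],0],[[1.5,20,-14.4],0],[[1.2,19.2,-11],0],[[1,18.6,-8.1],0],[[1,18.6,-8.1],0],[[1,18.6,-8.1],0]], hand=0)

```text
t: 80.75
eef_pos: [0.705, -0.0212, 0.1879]
tool_rot: [0.059, 0.768, 0.63, 0.101]
contact_force: [0.3, 0.1, 0.1]
gripper_width: -0.001
```

```bash
python3 - <<'E'
from h import *
o,p,Rm=state(); print("tip",jig(p-.0085*Rm[:,2]),o["contact_force"],Rm[:,2])
J=JY+np.pi/2
for x,z in ((.108,.195),(.068,.199),(.024,.186),(-.004,.166),(-.024,.138),(-.033,.113),(-.038,.095),(-.040,.081),(-.045,.2)): gt(loc(JO,JY,[x,-.08,z]),J)
E
```

```text
tip [ 0.14515583 -0.08041441  0.19619706] [0.31935847 0.07218096 0.13751264] [ 0.22962189  0.03659955 -0.97259152]
 delta [0.01, -3.65, -0.69] turn -0.3 q7 1.06
 delta [0.03, -7.47, -1.96] turn -0.3 q7 1.06
 delta [-0.1, -12.04, -1.66] turn -0.3 q7 1.06
 delta [-0.27, -15.21, -0.33] turn -0.3 q7 1.06
 delta [-0.51, -17.77, 1.96] turn -0.3 q7 1.06
 delta [-0.71, -19.2, 4.19] turn -0.3 q7 1.06
 delta [-0.86, -20.08, 5.83] turn -0.3 q7 1.06
 delta [-0.97, -20.58, 7.15] turn -0.3 q7 1.06
 delta [-0.02, -18.47, -4.53] turn -0.3 q7 1.06
```

Emit:
carry_out(deltas=[[[0,-2,-0.4],0],[[0,-3.7,-0.7],0],[[0,-5.6,-1.4],0],[[0,-7.5,-2],0],[[0,-9,-1.9],0],[[-0.1,-10.5,-1.8],0],[[-0.1,-12,-1.7],0],[[-0.2,-13.6,-1.1],0],[[-0.3,-15.2,-0.3],0],[[-0.3,-15.2,-0.3],0]])

```text
t: 82.0
eef_pos: [0.5565, 0.0061, 0.1562]
tool_rot: [0.058, 0.768, 0.63, 0.1]
contact_force: [0.5, -0.0, -0.1]
gripper_width: -0.001
```

Emit:
carry_out(deltas=[[[-0.1,-1.3,1.1],0],[[-0.2,-2.6,2.3],0],[[-0.3,-3.3,3.4],0],[[-0.4,-4,4.5],0],[[-0.5,-4.5,5.4],0],[[-0.6,-4.9,6.2],0],[[-0.6,-5.1,6.8],0],[[-0.7,-5.4,7.4],0],[[-0.7,-5.4,7.5],0],[[-0.7,-5.4,7.5],0]])

```text
t: 83.25
eef_pos: [0.523, 0.0125, 0.0736]
tool_rot: [0.06, 0.768, 0.63, 0.101]
contact_force: [-8.6, -2.7, 29.3]
gripper_width: 0.001
```

```bash
python3 - <<'E'
from h import *
o,p,Rm=state(); print("tip",jig(p-.0085*Rm[:,2]),o["contact_force"],Rm[:,2])
s=read_camera("side"); k,im=wrist("w25")
cv2.imwrite("pics/m25.png",np.hstack([cv2.resize(im,(427,320)),cv2.resize(s[200:310,240:370],(373,320),interpolation=cv2.INTER_CUBIC)])[...,::-1])
E
```

```text
tip [-0.04004048 -0.08041648  0.08183793] [-8.63807116 -2.66618693 29.28435641] [ 0.23131938  0.03493495 -0.97225043]
```

View pics/m25.png

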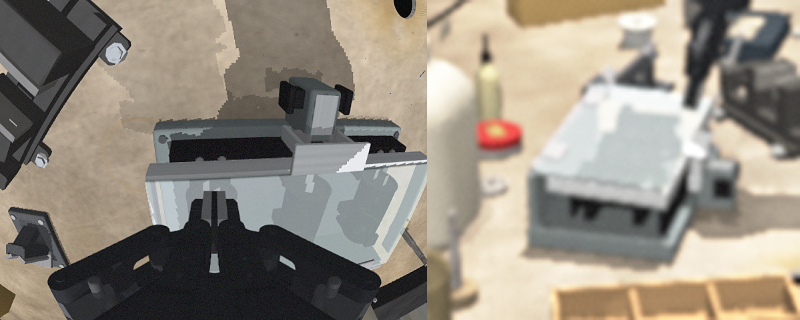

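Emit:
carry_out(deltas=[[[0,0,0.2],0],[[0,0,0.3],0],[[0,0,0.3],0],[[0,0,0.3],0]])

```text
t: 83.85
eef_pos: [0.5233, 0.0124, 0.0724]
tool_rot: [0.061, 0.768, 0.63, 0.101]
contact_force: [-16.3, -1.1, 35.0]
gripper_width: -0.003
```

Emit:
carry_out(deltas=[[[0.1,0.2,-0.8],0],[[0.1,0.3,-1.4],0],[[0.1,0.3,-1.4],0],[[0.1,0.3,-1.4],0],[[0.1,0.3,-1.4],0],[[0.1,0.3,-1.4],0],[[0.1,0.3,-1.4],0],[[0.1,0.3,-1.4],0]])

```text
t: 84.85
eef_pos: [0.5231, 0.0123, 0.0867]
tool_rot: [0.061, 0.768, 0.63, 0.101]
contact_force: [-0.5, -0.1, 0.4]
gripper_width: 0.001
```

```bash
python3 - <<'E'
from h import *
o,p,Rm=state(); f=np.linalg.norm(o["contact_force"]); print("tip",jig(p-.0085*Rm[:,2]),o["contact_force"]); open("f.txt","w").write(str(f))
E
```

```text
tip [-0.03990213 -0.08056658  0.095008  ] [-0.53553089 -0.12706693  0.38914303]
```

Emit:
carry_out(deltas=[[[0.4,0.5,-5],0],[[0.8,1,-10],0],[[1.2,1.5,-15],0],[[1.2,1.5,-15],0],[[1.2,1.5,-15],0],[[1.2,1.5,-15],0],[[1.2,1.5,-15],0],[[1.2,1.5,-15],0]])

```text
t: 85.85
eef_pos: [0.5046, 0.0163, 0.2361]
tool_rot: [0.061, 0.768, 0.63, 0.1]
contact_force: [0.2, 0.0, 0.8]
gripper_width: -0.001
```

```bash
python3 - <<'E'
from h import *
f=float(open("f.txt").read()); k,im=wrist("w26")
# shut guard: the front white rim should lie along the projected shut edge
k2=k; a=[w2pix(k,loc(JO,JY,[-.06,y,.086]),True) for y in(-.1,-.06,.06,.1)]
g=cv2.cvtColor(im,cv2.COLOR_RGB2GRAY)
for u,v in a: print(np.round([u,v]), [int(x) for x in g[max(int(v)-12,0):int(v)+13:3,int(u)]] if 0<=u<640 else None)
print("force after lift",f)
if f<3: print("handing in"); bot.hand_in()
E
```

```text
[280. 176.] [22, 73, 105, 97, 226, 159, 160, 158, 154]
[330. 175.] [15, 33, 102, 98, 159, 154, 158, 158, 157]
[466. 174.] [30, 7, 111, 105, 239, 153, 127, 133, 138]
[504. 174.] [155, 157, 103, 101, 235, 195, 191, 194, 199]
force after lift 0.6740709400498243
handing in
the job is handed in; nothing more can be done
```

I opened the guard, laid all three capacitors in the bays by way of the angled rest, shut the guard, and handed the job in at about 86 s. It gives no verdict, so I can't confirm it passed.

**Checks that agreed**
- **Left and middle capacitors:** I pressed on the front and the back of each. Both ends stood at about 75.5 mm, which matches lying level.
- **Guard:** it gave no upward push once I lifted off (0.7 N against the 6–8 N expected if unlatched). Its front edge showed where the shut edge should be in the last wrist picture.
- **Crate:** it looked empty in the last picture I viewed.

**Not checked**
- **Right capacitor:** I pressed only its front end, which read 75.3 mm. I skipped the back end because I was running out of turns.
- **Position along the bays:** I did not measure how far front or back any capacitor lies. I also did not check that the release buttons are back out or that the bystander items have stayed put.

**What went wrong or disagreed**
- **Pinch:** the fingertips sit about 25 mm farther back than described. The first three pinches closed above the buttons until I measured this against the bench. The fourth worked.
- **Tool tilt:** one turn went the wrong way and ran a joint to the end of its range. That left the tool about 10° off vertical, growing to about 13°, for the rest of the job. I corrected for it in the moves.
- **Angled rest:** it turned about 4° during the handling, and I measured it again before the third capacitor.

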